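Mix and bottle shoe-cupboard freshener balls

ROBOT

A 7-joint arm with a two-finger parallel gripper is mounted at the origin on the work surface. World frame = base frame: x ahead of the robot, y to its left, z up, the work surface at z = 0. Lengths are in m, angles in rad, forces in N, time in s.
With the tool pointing down it reaches from about 0.425 to 0.95 m from the base axis. Payload 4.7 kg.
Tool frame: the origin (TCP) lies at the very end of the fingers, on their centre line; the grasp point (between the pads) lies 19 mm behind it; z points along the fingers, y is the direction in which the jaws open and shut (so a half turn about z gives the same grasp; the last joint's range is limited). The gripper opens to 87 mm and grips with 3 to 60 N. Pads are 19 mm wide; open, the fingers measure 117 mm over their backs; the gripper's body (75 mm by 190 mm) begins 51 mm behind the grasp point.
Start: joints at [1.26, 0.469, -0.049, 1.532, 0.024, 1.141, -0.082], TCP at [0.188, -0.648, 0.223] pointing down, gripper open.
Joint ranges: [-2.59, 2.59], [-0.33, 1.99], [-1.39, 1.29], [0.1, 2.45], [-1.04, 4.18], [0.21, 1.99], [-2.66, 2.66]. Speed limits (rad/s): [2.57, 2.57, 3.14, 3.14, 3.14, 3.14, 3.14].

INTERFACE

Orientations are given as [roll, pitch, yaw] about the fixed x, y, z axes, in that order (R = Rz(yaw) Ry(pitch) Rx(roll)).
In Python, from plant import env, fingers, cams gives the robot as it stands. Calls block until the motion is done:
- env.move_to(position, orientation): joint-space move of the TCP to a pose.
- env.movel(position, rotation=None, rate=0.15): straight line of the TCP; rotation=None keeps the orientation; rate is the mean speed in m/s.
- env.set_joints(angles): joint-space move.
- fingers.grip(opening, force=None): opening from 0.0 (shut) to 1.0 (fully open); force is the grip in N (None keeps the last); returns when the fingers have stopped.
- env.dwell(seconds).
- env.ik(position, orientation): joint angles nearest the present ones, or None.
- cams.read_camera(name): name is "scene" or "top" or "wrist"; returns a dict with "image" (480x640x3 uint8, red, green, blue), "mtx" (3x3 intrinsics, pixels), "k1" (the pictures are not rectified: a ray, as slopes to the right and down, at radius r is drawn at 1 + k1 r^2 times it, then the intrinsics apply), "T" (4x4, takes a point from camera to world coordinates). Camera axes: x right, y up, looking along -z (the intrinsics and any distortion apply to the point x, -y, -z); pixel columns grow to the right and rows downward; lengths in m; the calibration is good to about 2 mm. A picture is of the moment at which its call begins. There is no depth.
A pose or a line that the arm cannot do raises env.Unreachable and nothing moves.
- env.sign_off(): hands the job in, once; it reports no verdict.
Trained networks look in a picture, given as the dict that the camera call returned (one of the last four; its "shot" number tells which), for a name from the list of things; names that differ only in an ending like _2 or _b are one class to them, and where a whole thing is asked for, a point or a joint stands for the part that bears it (a point fixed in the world has none). Each returns a list of dicts, best first, with "score" (0 to 1); they miss things now and then, are a little off and sometimes report something else, mostly with a low value. They report only what shows in the picture. A call takes as long as a camera call. They do not tell look-alikes from the thing itself.
- cams.masks_of(name, picture): "pixels" (480x640 bool, what is visible of it) and "rect" ([left, top, width, height] in pixels, round what is visible of it).
Readings, each from a call of its own:
- env.current_t(): time.
- env.current_q(): joint angles.
- env.current_qd(): joint speeds.
- env.current_joint_torque(): joint torques, N m.
- env.current_position(): TCP position.
- env.current_tool_rot(): TCP orientation.
- env.current_ft_force(): force on the tool from outside, world axes, zero at the start.
- env.current_ft_torque(): the same for the moment, N m.
- env.current_finger_gap(): opening from 0.0 (shut) to 1.0 (fully open).
Only numpy, scipy, OpenCV 4.12 (cv2) and the standard library are available. Lean on these libraries where they do the work, as an engineer would, in place of code of your own. Each camera call takes 0.05 s, during which the arm holds its last target.

TASK

Fill the freshener jar for the shoe cupboard: put every white ceramic ball from the blue tray into the black bowl with the terracotta clay balls, then hold the wooden paddle with its blade low among the balls and stir round the middle of the bowl for at least four full, wide turns, keeping all the balls in the bowl. Then pick the bowl up by its orange handle and tip it to pour all the balls through the yellow funnel into the clear jar. Finish with the bowl standing back on its round grey mat and the paddle lying on its cork mat, without disturbing the carpenter's square, the ratchet driver or the steel L-brackets.

Things in the scene. Friction and masses are not known exactly. Their poses are not given: they have to be found in the camera images.
- bowl: loose black plastic bowl, about 0.25 kg, rim 156 mm across and 34 mm high, inner floor 56 mm across and 5 mm above the underside, conical wall 4 mm thick rising at about 36 deg from level, foot disc 90 mm across. Origin: centre of the underside; z up. Balls roll out over the rim once it is tipped past about 40 deg; 60 deg empties it
- bowl_handle (a point): middle of the bowl's straight level orange handle, 113 mm from the bowl's centre along the bowl's -x and 33 mm above its underside; the bar runs along the bowl's x from 72 to 154 mm out, 16 mm wide (y), 22 mm tall (z)
- bowl_mat: fixed thin round grey rubber mat under the bowl, 170 mm across, 4 mm thick; origin at the centre of its underside
- paddle: loose wooden stirring paddle, 40 g, 200 mm long along its own x, lying flat on the cork mat. Square shaft 14 x 14 mm from x = -100 to +50 mm; flat blade 24 mm wide and 8 mm thick from +48 to +100 mm. Origin: middle of its length, on the underside; z up as it lies
- paddle_tip (a point): the blade's free end: on the paddle's axis at x = +100 mm, 4 mm above its underside
- paddle_mat: fixed cork mat, 250 mm (its x) x 70 mm (its y), 4 mm thick; origin at the centre of its underside. The paddle starts lying along its x, blade towards +x
- tray: fixed hard blue silicone screw tray, 160 x 110 x 12 mm, origin at the centre of its underside; six 13 mm square through pockets at x = -50, 0, 50 mm, y = -27, 27 mm, in some of which the white balls sit with their centres about 20 mm above the table
- jar: fixed clear plastic jar, 64 mm across, 90 mm tall, walls 4 mm, with a wide yellow funnel standing in its mouth: funnel spout bore 48 mm, funnel rim 156 mm across and 137 mm above the table. Origin: centre of the jar's underside
- white1: white ceramic ball, 20 mm across, 10 g, origin at its centre; starts in a pocket of the tray; two to four of the four are present
- white2: white ceramic ball, 20 mm across, 10 g, origin at its centre; starts in a pocket of the tray; two to four of the four are present
- white3: white ceramic ball, 20 mm across, 10 g, origin at its centre; starts in a pocket of the tray; two to four of the four are present
- white4: white ceramic ball, 20 mm across, 10 g, origin at its centre; starts in a pocket of the tray; two to four of the four are present
- clay1: terracotta-coloured clay ball, 20 mm across, 10 g, origin at its centre; starts in the bowl
- clay2: terracotta-coloured clay ball, 20 mm across, 10 g, origin at its centre; starts in the bowl
- clay3: terracotta-coloured clay ball, 20 mm across, 10 g, origin at its centre; starts in the bowl
- square: aluminium carpenter's square lying flat (blade 260 x 30 x 4 mm along its -y, stock 95 x 30 x 12 mm along its +x); bystander
- ratchet: red ratchet driver, 210 mm long, 28 mm thick, lying along its x; origin under the tip of its steel shaft, red handle towards its -x; bystander
- bracket1: flat steel L-bracket, legs about 55 mm, 4 mm thick, lying; bystander
- bracket2: flat steel L-bracket, legs about 55 mm, 4 mm thick, lying; bystander
- bracket3: flat steel L-bracket, legs about 55 mm, 4 mm thick, lying; bystander
Not all that is in view belongs to the job. Of the things that look like the bowl, take the one that is nearest to the robot's base at the start.

How it is judged:
By the outcome, as a careful person would: the job done as asked, in the order asked, and still so for the second after the job is handed in, with the robot touching nothing.
Of white1, white2, white3, white4 only 2 to 4 are there at a start; the rules pass over those that are not, and their reading is None.
At some moment in a run one of paddle, bowl may be knocked a few centimetres aside while the robot is not near it.
It also fails if it takes over 210 s, if anything falls off the work surface, if the arm or the gripper's body presses on something with over 40 N, if the wrist force passes 120 N, or if a joint passes its speed limit or range.

## Working session

There is one attempt and no reset: what is moved stays moved. The work goes in short steps, each a Python script; the robot and the scene stay as the last script left them, time stands still between calls to the robot, and variables do not carry over. Pictures are saved under pics/ and viewed, and the job is handed in when it is done.

```bash
ls -la; mkdir -p pics
python3 - <<'E'
from plant import env,fingers,cams
import cv2
for n in ["scene","top","wrist"]:
    p=cams.read_camera(n); cv2.imwrite(f"pics/a_{n}.png",p["image"][:,:,::-1]); print(n,p["mtx"].tolist(),p["k1"],p["T"].round(3).tolist())
print(env.current_t(),env.current_tool_rot(),env.current_position())
E
```

```text
total 12
drwxr-xr-x  3 agent agent 4096 Dec  7 14:13 .
drwxr-xr-x 23 root  root  4096 Dec  7 14:13 ..
drwxr-xr-x  2 agent agent 4096 Dec  7 14:13 pics
scene [[539.6059426139777, 0.0, 316.75927395636523], [0.0, 539.6059426139777, 233.4156280989421], [0.0, 0.0, 1.0]] 0.020789310648300377 [[-0.818, -0.483, 0.312, 0.963], [0.575, -0.695, 0.432, 0.539], [0.009, 0.533, 0.846, 1.093], [0.0, 0.0, 0.0, 1.0]]
top [[478.3263510168234, 0.0, 323.8673188905738], [0.0, 478.3263510168234, 240.3068750248818], [0.0, 0.0, 1.0]] -0.01504664039486036 [[0.08, 0.974, -0.212, 0.344], [-0.997, 0.078, -0.018, 0.012], [-0.001, 0.212, 0.977, 1.112], [0.0, 0.0, 0.0, 1.0]]
wrist [[338.82519563456833, 0.0, 321.5601233913764], [0.0, 338.82519563456833, 239.99668872099537], [0.0, 0.0, 1.0]] 0.0036792344440901496 [[0.278, 0.924, 0.263, 0.26], [-0.961, 0.268, 0.074, -0.627], [-0.002, -0.273, 0.962, 0.384], [0.0, 0.0, 0.0, 1.0]]
0.15 [-3.14009450e+00  4.29031128e-05  2.81806088e-01] [ 0.18759498 -0.64795607  0.22172629]
```

View pics/a_scene.png

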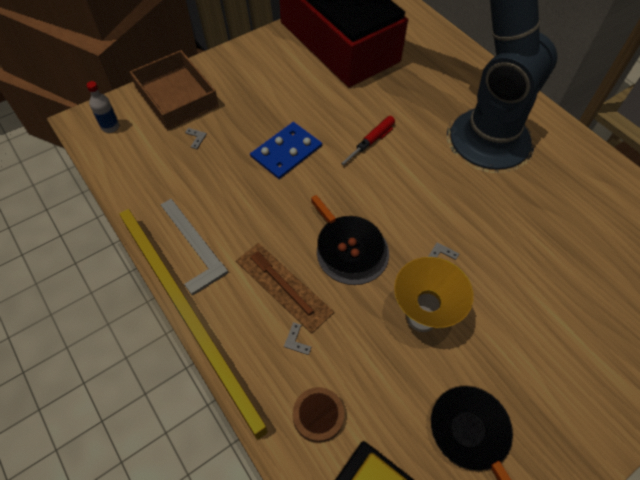

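View pics/a_top.png

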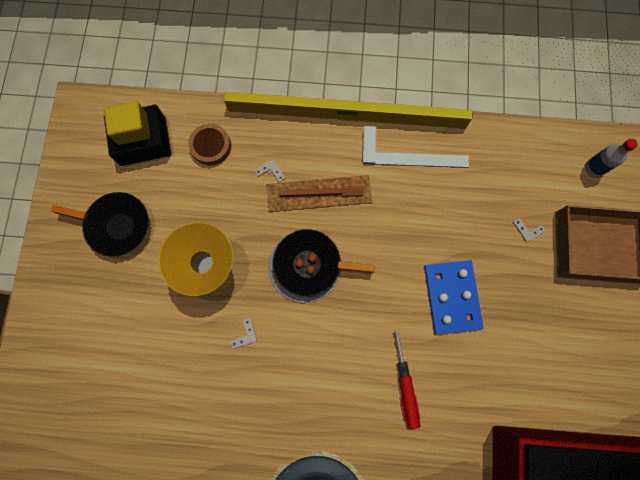

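View pics/a_wrist.png

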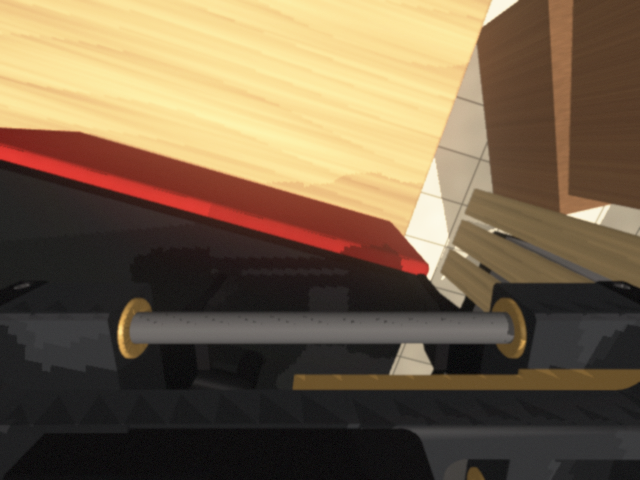

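The nearest look-alike is the bowl at top (305,265), which holds three clay balls and stands on its mat. The empty one at (116,224) is farther from the base (bottom centre), so it is the decoy. There are four white balls at top (463,273), (444,297), (467,295) and (447,320).

```bash
cat > h.py <<'E'
import numpy as np,cv2
from plant import env,fingers,cams
def ray(p,uv):
    K=p["mtx"];d=np.array([(uv[0]-K[0,2])/K[0,0],(uv[1]-K[1,2])/K[1,1]])
    s=d.copy()
    for _ in range(8): s=d/(1+p["k1"]*(s@s))
    v=p["T"][:3,:3]@np.array([s[0],-s[1],-1]); return p["T"][:3,3],v
def onz(p,uv,z):
    o,v=ray(p,uv); return o+v*(z-o[2])/v[2]
def proj(p,X):
    c=p["T"][:3,:3].T@(np.asarray(X)-p["T"][:3,3]); s=np.array([c[0]/-c[2],-c[1]/-c[2]])
    s=s*(1+p["k1"]*(s@s)); K=p["mtx"]; return np.array([K[0,0]*s[0]+K[0,2],K[1,1]*s[1]+K[1,2]])
def tri(pairs):
    A=np.zeros((3,3));b=np.zeros(3)
    for p,uv in pairs:
        o,v=ray(p,uv);v=v/np.linalg.norm(v);M=np.eye(3)-np.outer(v,v);A+=M;b+=M@o
    return np.linalg.solve(A,b)
def cen(m):
    y,x=np.nonzero(m); return np.array([x.mean(),y.mean()])
def crop(p,c,r,f,name):
    u,v=int(c[0]),int(c[1]);im=p["image"][max(0,v-r):v+r,max(0,u-r):u+r,::-1]
    cv2.imwrite(name,cv2.resize(im,None,fx=f,fy=f,interpolation=cv2.INTER_CUBIC))
E
python3 - <<'E'
from h import *
T=cams.read_camera("top");S=cams.read_camera("scene")
for n in ["bowl","bowl_handle","bowl_mat","paddle","paddle_mat","tray","jar","white1","clay1","square","ratchet","bracket1"]:
  for nm,p in (("top",T),("scene",S)):
    for r in cams.masks_of(n,p):
        if r["score"]>.2:
            c=cen(r["pixels"]); print(n,nm,round(r["score"],2),r["rect"],r["pixels"].sum(),c.round(1),onz(p,c,0.01).round(4)[:2])
crop(T,(305,265),100,3,"pics/b_bowl.png");crop(T,(320,190),80,4,"pics/b_pad.png")
E
```

```text
bowl top 0.94 [51.4, 191.6, 97.6, 65.0] 3660 [111.8 223.1] [0.5844 0.5392]
bowl top 0.78 [271.4, 228.4, 99.9, 68.6] 3661 [309.  262.6] [0.5269 0.0622]
bowl scene 0.69 [313.1, 193.7, 72.8, 81.2] 3090 [347.8 241. ] [0.5156 0.0457]
bowl scene 0.34 [236.5, 243.8, 96.8, 86.8] 2396 [286.5 289.6] [0.7036 0.0691]
bowl_handle top 0.65 [53.3, 191.2, 93.7, 64.5] 3629 [111.8 223.2] [0.5842 0.5391]
bowl_handle top 0.58 [271.5, 231.4, 101.9, 66.0] 3777 [309.5 262.5] [0.5272 0.0611]
bowl_handle scene 0.94 [431.9, 381.7, 82.0, 98.3] 5595 [472.2 429.1] [0.5737 0.5227]
bowl_handle scene 0.71 [310.6, 195.3, 76.5, 77.4] 3284 [347.6 241. ] [0.5158 0.0453]
bowl_mat top 0.88 [267.2, 250.4, 71.7, 52.2] 608 [294.7 287.1] [0.4672 0.0904]
bowl_mat top 0.22 [281.9, 183.9, 82.1, 15.8] 645 [324.6 191.7] [0.7024 0.0399]
bowl_mat scene 0.8 [318.3, 239.7, 70.6, 46.1] 905 [356.4 270.8] [0.5471 0.1202]
bowl_mat scene 0.26 [182.4, 130.4, 21.8, 14.9] 191 [195.7 136.7] [ 0.6531 -0.4461]
paddle top 0.77 [277.7, 183.8, 87.5, 13.6] 710 [321.7 191.9] [0.7015 0.0468]
paddle scene 0.7 [251.7, 251.9, 58.2, 63.0] 618 [278.4 279.
[... 2145 characters left out ...]
0, 114.6, 52.1, 50.1] 607 [373.5 136. ] [ 0.2613 -0.1786]
ratchet scene 0.42 [430.3, 243.1, 26.4, 18.2] 234 [442.5 251.4] [0.3517 0.1941]
bracket1 top 0.82 [518.1, 220.2, 27.8, 23.8] 317 [528.2 230.6] [ 0.6447 -0.4494]
bracket1 top 0.79 [231.2, 315.8, 22.6, 33.0] 354 [244.8 335.3] [0.3495 0.1928]
bracket1 top 0.51 [253.1, 159.6, 32.6, 23.6] 307 [269.5 170.1] [0.7468 0.1781]
bracket1 scene 0.9 [287.0, 321.2, 19.5, 33.6] 363 [295.4 340.6] [0.7538 0.1791]
bracket1 scene 0.69 [183.4, 128.8, 21.5, 17.9] 213 [196.  137.4] [ 0.6535 -0.4434]
bracket1 scene 0.51 [429.4, 243.9, 28.0, 18.1] 258 [442.1 251.1] [0.3517 0.1929]
bracket1 scene 0.41 [274.0, 139.1, 8.0, 8.4] 50 [278.5 140.4] [ 0.4788 -0.3103]
```

View pics/b_bowl.png

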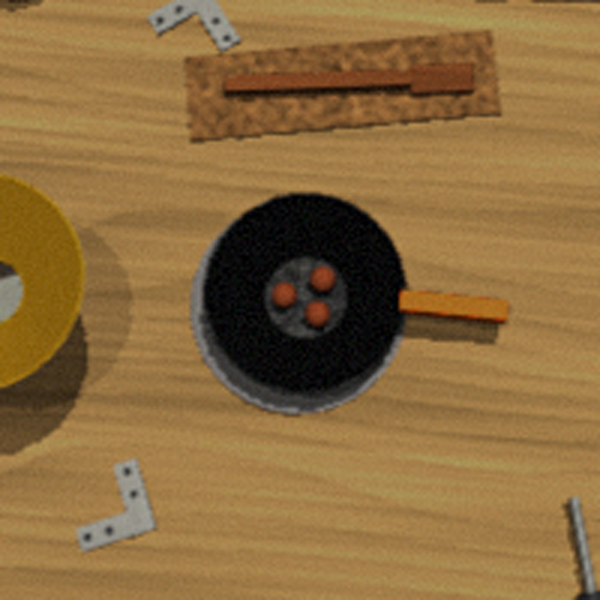

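View pics/b_pad.png

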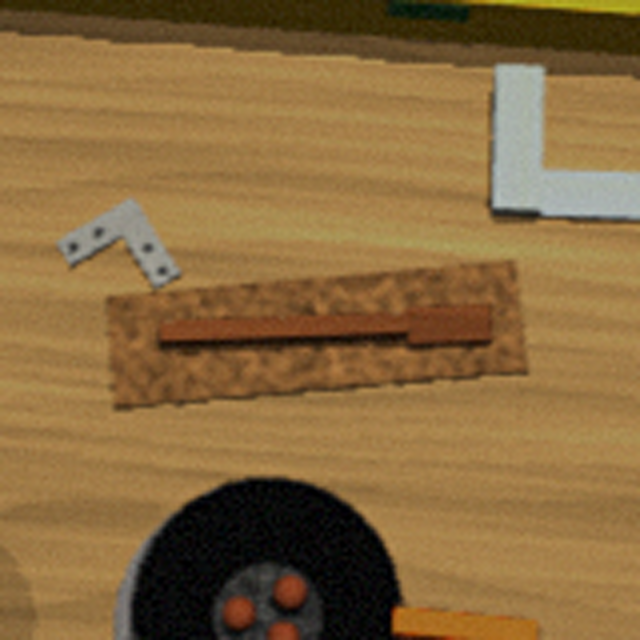

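```bash
cat >> h.py <<'E'
from scipy.optimize import least_squares
def hull(m,biggest=True):
    c,_=cv2.findContours(m.astype(np.uint8),cv2.RETR_EXTERNAL,cv2.CHAIN_APPROX_NONE)
    c=max(c,key=cv2.contourArea); return c[:,0,:].astype(float)
def circ(p,m,z,R):
    h=np.array([onz(p,q,z)[:2] for q in hull(m)])
    f=lambda a:np.hypot(h[:,0]-a[0],h[:,1]-a[1])-R
    r=least_squares(f,h.mean(0),loss="soft_l1",f_scale=.002); return r.x,np.median(abs(r.fun))
def hsv(p): return cv2.cvtColor(p["image"],cv2.COLOR_RGB2HSV)
def near(p,m,X,rad):
    u=proj(p,X); k=np.zeros(m.shape,np.uint8); cv2.circle(k,(int(u[0]),int(u[1])),rad,1,-1); return m&(k>0)
def largest(m):
    n,l,s,c=cv2.connectedComponentsWithStats(m.astype(np.uint8)); i=1+np.argmax(s[1:,4]); return l==i
def bars(p,m,z):
    "principal axis of mask on plane z: centre, yaw, ends"
    y,x=np.nonzero(m); P=np.array([onz(p,(a,b),z)[:2] for a,b in zip(x,y)])
    c=P.mean(0);w,V=np.linalg.eigh(np.cov((P-c).T));d=V[:,1];t=(P-c)@d;n=V[:,0];s=(P-c)@n
    return c,d,c+d*np.percentile(t,.5),c+d*np.percentile(t,99.5),(np.percentile(s,99)-np.percentile(s,1))
def bowlpose(T=None,S=None,guess=(.52,.07,.03),v=True):
    out=[]
    for nm in ("top","scene"):
        p=cams.read_camera(nm);H=hsv(p)
        o=(H[...,0]<16)&(H[...,1]>200)&(H[...,2]>120)
        o=largest(near(p,o,guess,75)); b=bars(p,o,.048)
        blk=largest(near(p,(H[...,2]<50),guess,60)); c,e=circ(p,blk,.038,.078)
        if v: print(nm,"handle c",b[0].round(4),"dir",b[1].round(3),"ends",b[2].round(4),b[3].round(4),"w",b[4].round(3),o.sum(),"rim",c.round(4),e.round(4))
        out.append((c,b))
    return out
def whites(p,guess=None,rad=60,z=.02):
    H=hsv(p); m=(H[...,1]<60)&(H[...,2]>140)
    if guess is not None: m=near(p,m,guess,rad)
    n,l,s,c=cv2.connectedComponentsWithStats(m.astype(np.uint8))
    return [(onz(p,c[i],z)[:2].round(4),c[i].round(1),s[i,4]) for i in range(1,n) if s[i,4]>15]
E
python3 - <<'E'
from h import *
bowlpose()
for nm in ("top","scene"):
    p=cams.read_camera(nm);H=hsv(p)
    print(nm,"white",whites(p,(.472,-.274,.01),50))
    y=(H[...,0]>17)&(H[...,0]<32)&(H[...,1]>150)&(H[...,2]>70)
    y=largest(near(p,y,(.50,.30,.137),70)); print("funnel",circ(p,y,.137,.078),y.sum())
    mm=cams.masks_of("bowl_mat",p)[0]["pixels"]; bm=[r for r in cams.masks_of("bowl",p) if abs(onz(p,cen(r["pixels"]),.01)[:2]-[.52,.05]).max()<.06][0]["pixels"]
    print("mat",circ(p,mm,.004,.085))
    t=(H[...,0]>105)&(H[...,0]<125)&(H[...,1]>150); t=largest(near(p,t,(.472,-.274,.01),60)); print("tray",bars(p,t,.012))
    for n,z in(("paddle",.011),("paddle_mat",.004)):
        print(n,bars(p,cams.masks_of(n,p)[0]["pixels"],z))
E
```

```text
top handle c [ 0.5149 -0.0172] dir [-0.01  1.  ] ends [ 0.5149 -0.0233] [ 0.5148 -0.0122] w 0.002 7 rim [0.5214 0.0671] 0.0017
scene handle c [ 0.5229 -0.0459] dir [0.025 1.   ] ends [ 0.5219 -0.0836] [ 0.5238 -0.0096] w 0.011 118 rim [0.5298 0.0763] 0.003
top white [(array([ 0.5309, -0.2949]), array([463.5, 272.3]), np.int32(37)), (array([ 0.4818, -0.3041]), array([467.1, 293.9]), np.int32(40)), (array([ 0.4713, -0.2512]), array([443.8, 296.7]), np.int32(38)), (array([ 0.4219, -0.2602]), array([447.2, 318.8]), np.int32(40))]
funnel (array([0.4967627 , 0.29209119]), np.float64(0.0005672476167211532)) 4117
mat (array([0.52548127, 0.07211952]), np.float64(0.005143811880885842))
tray (array([ 0.47366379, -0.27468883]), array([-0.97544163, -0.22025808]), array([ 0.55160643, -0.25708911]), array([ 0.39818551, -0.29173209]), np.float64(0.10939344226362126))
paddle (array([0.70280175, 0.03520916]), array([-0.11031454,  0.99389673]), array([ 0.71223592, -0.0497896 ]), array([0.69067026, 0.14450975]), np.float64(0.024274645473995785))
paddle_mat (array([0.69836914, 0.05911179]), array([-0.17925157,  0.98380327]), array([ 0.72142606, -0.06743365]), array([0.67685355, 0.17719783]), np.float64(0.07028577129381872))
scene white []
funnel (array([0.49804694, 0.29024758]), np.float64(0.0008219695916904801)) 4128
mat (array([0.52068472, 0.0669742 ]), np.float64(0.005098456218429567))
tray (array([ 0.4821795 , -0.27038901]), array([-0.96921523, -0.24621504]), array([ 0.5570972 , -0.25135726]), array([ 0.40162268, -0.2908533 ]), np.float64(0.11145019876541917))
paddle (array([0.70444929, 0.0445518 ]), array([-0.12516236,  0.99213627]), array([ 0.71629974, -0.04938428]), array([0.69169609, 0.14564379]), np.float64(0.02338255660727783))
paddle_mat (array([0.70329174, 0.06272209]), array([-0.17264494,  0.98498412]), array([ 0.72622237, -0.06810313]), array([0.6833707 , 0.17637677]), np.float64(0.06949644892512485))
```

Run:
```python
from h import *
T=cams.read_camera("top");S=cams.read_camera("scene")
H=hsv(T);print([H[268,x].tolist() for x in range(335,378,6)]);print([H[y,305].tolist() for y in range(225,305,6)])
H=hsv(S);print([H[210,x].tolist() for x in range(312,335,3)],[H[y,352].tolist() for y in range(212,285,5)])
print(H[136:160,285:300:1,1].tolist()[10]); u=(293,147); print(H[u[1]-4:u[1]+5,u[0]-4:u[0]+5,:].tolist()[4])
crop(S,(350,245),60,5,"pics/c.png")
# ik probing
q0=env.current_q()
for pos,o in [([.5,-.28,.1],[np.pi,0,0]),([.7,.1,.1],[np.pi,0,0]),([.5,.1,.2],[np.pi,0,0])]:
  for yaw in np.arange(-3.1,3.2,.52):
    q=env.ik(pos,[np.pi,0,yaw]); print(pos,round(yaw,2),None if q is None else np.round(q,2))
```

```text
[[15, 255, 2], [11, 241, 131], [16, 204, 164], [16, 215, 172], [17, 203, 173], [16, 202, 174], [17, 207, 171], [17, 139, 156]]
[[19, 145, 158], [65, 255, 6], [80, 219, 14], [53, 115, 20], [30, 34, 15], [40, 13, 60], [34, 28, 72], [30, 22, 47], [30, 14, 54], [0, 0, 0], [96, 116, 11], [105, 39, 13], [5, 27, 56], [16, 144, 126]]
[[16, 145, 102], [16, 148, 86], [11, 211, 58], [10, 231, 95], [12, 224, 125], [12, 232, 122], [15, 157, 114], [16, 147, 116]] [[16, 142, 104], [0, 17, 15], [120, 70, 11], [135, 39, 13], [80, 70, 11], [8, 182, 42], [8, 193, 90], [12, 116, 11], [8, 195, 85], [168, 116, 11], [0, 0, 6], [150, 102, 5], [0, 36, 7], [165, 22, 23], [8, 17, 60]]
[222, 225, 222, 225, 222, 219, 219, 202, 202, 204, 212, 220, 227, 232, 225]
[[111, 217, 101], [111, 198, 102], [112, 157, 104], [112, 121, 105], [112, 108, 104], [114, 128, 102], [112, 165, 102], [111, 202, 101], [111, 215, 102]]
[0.5, -0.28, 0.1] -3.1 [ 0.98  0.55 -0.73  1.87  0.46  0.9   1.64]
[0.5, -0.28, 0.1] -2.58 [ 1.24  0.77 -1.18  1.85  0.8   1.1   1.88]
[0.5, -0.28, 0.1] -2.06 [-0.32  0.71  1.11  1.94 -0.76  1.   -2.48]

[... 1666 characters left out ...]
-2.06 [ 0.62  0.46 -1.17  1.9   0.48  1.1   1.92]
[0.5, 0.1, 0.2] -1.54 [ 0.62  0.46 -1.17  1.9   0.48  1.1   2.44]
[0.5, 0.1, 0.2] -1.02 [-1.16  0.38  1.13  1.99 -0.4   1.02 -2.44]
[0.5, 0.1, 0.2] -0.5 [ 0.35  0.31 -0.76  1.91  0.25  1.01 -2.59]
[0.5, 0.1, 0.2] 0.02 [ 0.41  0.33 -0.84  1.91  0.29  1.02 -2.11]
[0.5, 0.1, 0.2] 0.54 [ 0.47  0.36 -0.92  1.91  0.33  1.04 -1.62]
[0.5, 0.1, 0.2] 1.06 [ 0.52  0.39 -1.    1.91  0.37  1.05 -1.15]
[0.5, 0.1, 0.2] 1.58 [ 0.56  0.41 -1.06  1.9   0.41  1.06 -0.66]
[0.5, 0.1, 0.2] 2.1 [ 0.59  0.43 -1.11  1.9   0.44  1.08 -0.17]
[0.5, 0.1, 0.2] 2.62 [ 0.62  0.46 -1.16  1.9   0.47  1.09  0.32]
[0.5, 0.1, 0.2] 3.14 [ 0.65  0.49 -1.21  1.9   0.51  1.11  0.8 ]
```

View pics/c.png

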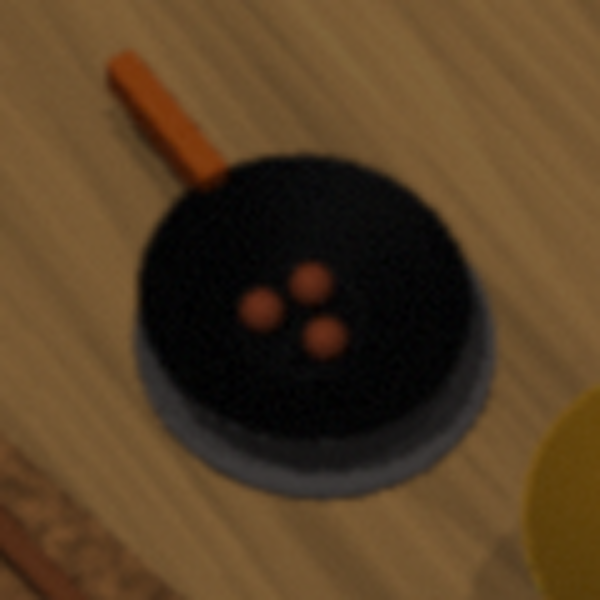

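```bash
cat >> h.py <<'E'
PI=np.pi
def pick(xy,yaw=.97):
    env.move_to([xy[0],xy[1],.12],[PI,0,yaw]); fingers.grip(.5)
    env.movel([xy[0],xy[1],.0145],rate=.12); fingers.grip(0,15)
    g=env.current_finger_gap(); env.movel([xy[0],xy[1],.15],rate=.25)
    print("gap",g,env.current_finger_gap(),"t",env.current_t()); return .18<env.current_finger_gap()<.28
def drop(xy,yaw=.97):
    env.move_to([xy[0],xy[1],.15],[PI,0,yaw]); env.movel([xy[0],xy[1],.043],rate=.15)
    fingers.grip(.42); env.movel([xy[0],xy[1],.15],rate=.25); print("dropped t",env.current_t(),env.current_ft_force().round(1))
E
python3 - <<'E'
from h import *
p=cams.read_camera("scene");H=hsv(p)
o,_=None,None
m=near(p,(H[...,1]<150)&(H[...,2]>95)&(abs(H[...,0].astype(int)-112)<8),(.475,-.277,.012),32)
n,l,s,c=cv2.connectedComponentsWithStats(m.astype(np.uint8));print([(onz(p,c[i],.02)[:2].round(4),s[i,4]) for i in range(1,n)])
env.move_to([.4765,-.2777,.25],[PI,0,.97])
print(env.current_t(),env.current_q().round(2))
w=cams.read_camera("wrist");cv2.imwrite("pics/d.png",w["image"][:,:,::-1])
for X in [(.5309,-.2949,.02),(.4818,-.3041,.02),(.4713,-.2512,.02),(.4219,-.2602,.02)]: print(proj(w,X).round(1))
E
```

```text
[(array([ 0.48  , -0.3127]), np.int32(12)), (array([ 0.4199, -0.2692]), np.int32(8)), (array([ 0.5301, -0.3035]), np.int32(12)), (array([ 0.4695, -0.2601]), np.int32(10))]
3.9167 [ 0.77  0.27 -0.39  1.78  0.11  1.12 -0.26]
[368.4 194.4]
[337.6 224.3]
[304.6 192.6]
[275.  222.5]
```

View pics/d.png

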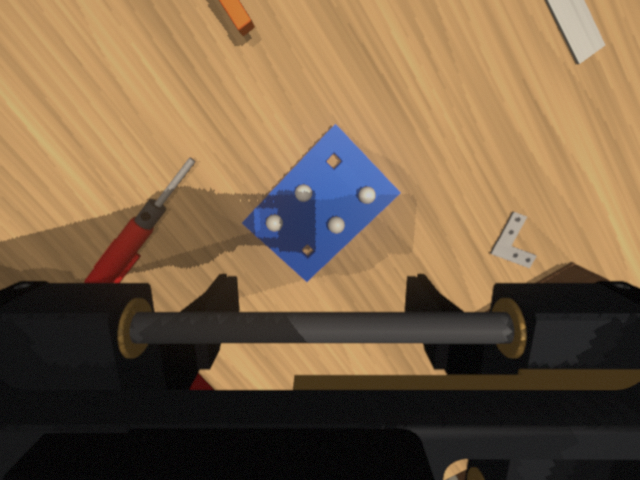

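The wrist view shows the four balls at (367,195), (337,225), (304,193) and (274,224), which matches the projected top-camera estimates. Picking the first.

Run:
```python
from h import *
B=[(.5309,-.2949),(.4818,-.3041),(.4713,-.2512),(.4219,-.2602)]
C=np.array([.523,.069]);d=.03*np.array([np.cos(.97),np.sin(.97)])
ok=pick(B[0])
if ok:
    drop(C+d)
    p=cams.read_camera("top");crop(p,(305,265),60,6,"pics/e1.png")
```

```text
gap 0.21107969797470105 0.21322432694617763 t 7.8583
dropped t 11.4 [-0.2 -0.3 -0.3]
```

```bash
ls pics
```

```text
a_scene.png
a_top.png
a_wrist.png
b_bowl.png
b_pad.png
c.png
d.png
e1.png
```

Run:
```python
from h import *
B=[(.5309,-.2949),(.4818,-.3041),(.4713,-.2512),(.4219,-.2602)]
C=np.array([.523,.069]);d=.03*np.array([np.cos(.97),np.sin(.97)])
for i,s in ((1,-1),(2,1),(3,-1)):
    if not pick(B[i]): print("missed",i);break
    drop(C+s*d)
env.move_to([.55,-.2,.3],[PI,0,.97])
for nm in("top","scene"):
    p=cams.read_camera(nm);cv2.imwrite(f"pics/f_{nm}.png",p["image"][:,:,::-1])
```

```text
gap 0.2113330141311438 0.21622075614258338 t 15.7
dropped t 19.1083 [-0.5 -0.3  0.1]
gap 0.211324691478979 0.20988740850981089 t 23.0167
dropped t 26.4333 [ 0.1 -0.3 -0.5]
gap 0.21333336391890922 0.21142156211370955 t 30.5917
dropped t 33.8833 [ 0.2  0.8 -0.2]
```

View pics/e1.png

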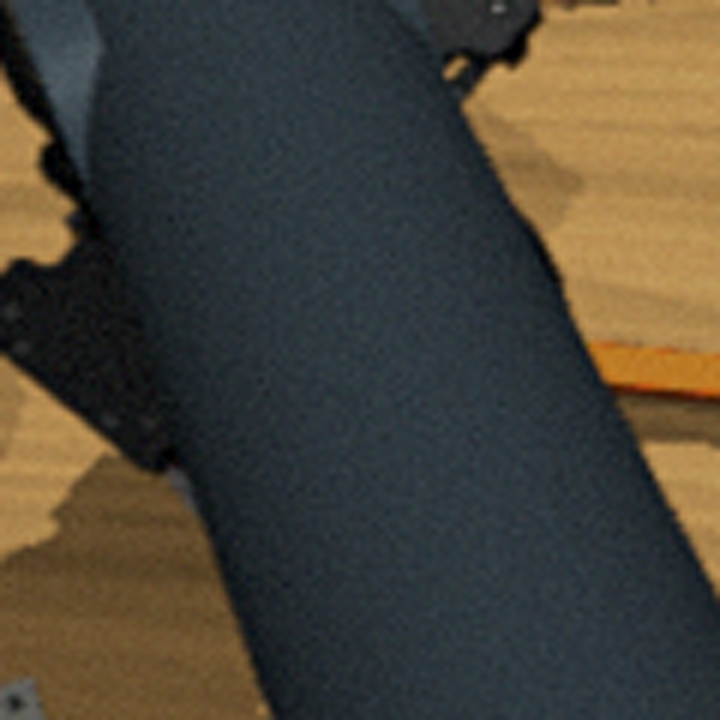

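View pics/f_scene.png

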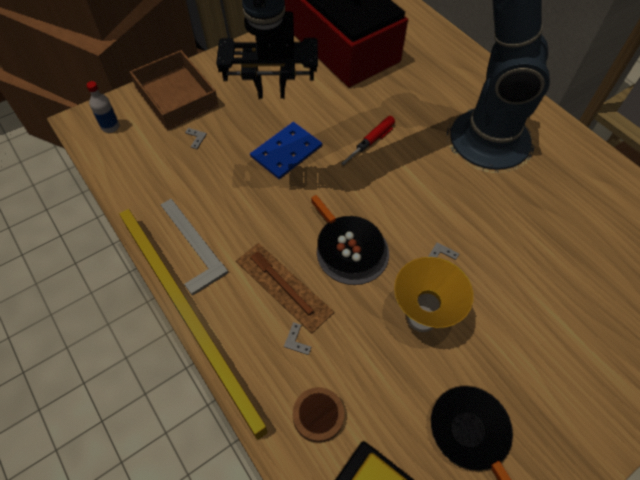

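View pics/f_top.png

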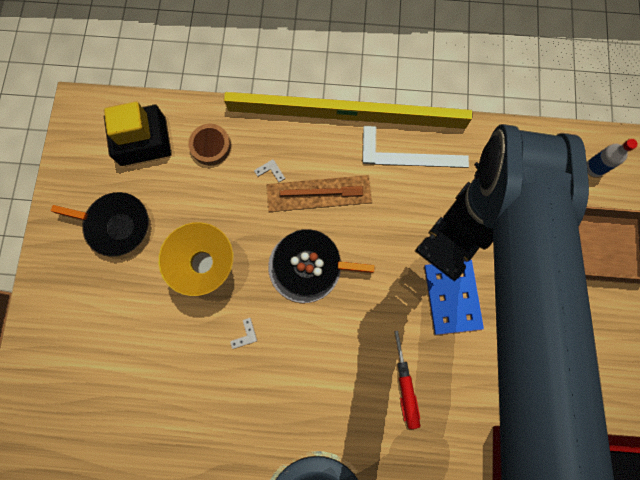

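All four white balls are now in the bowl with the three clay balls (top view, around (307,264)), and the tray pockets are empty. Next I check the stirring poses by IK and refine the paddle and bowl poses.

```bash
cat >> h.py <<'E'
from scipy.spatial.transform import Rotation as Ro
def eul(R): return Ro.from_matrix(R).as_euler("xyz")
def tiltR(psi,th): # tool-down yaw psi, then tip tool x downwards by th (th<0: -x end down)
    R=Ro.from_euler("xyz",[PI,0,psi]).as_matrix()
    return Ro.from_rotvec(-0*R[:,0]).as_matrix()@R@Ro.from_rotvec([0,-th,0]).as_matrix()
E
python3 - <<'E'
from h import *
R=tiltR(1.6,-.8);print(R.round(2))
R=tiltR(1.6,.8);print(R.round(2))
C=np.array([.523,.069])
for sg in (1,-1):
  for th in (.7,.9,1.1):
    ok=[]
    for psi in np.arange(-3.1,3.15,.3):
        R=tiltR(psi,sg*th); good=0
        for a in np.arange(0,6.2,1.57):
            tip=np.array([C[0]+.026*np.cos(a),C[1]+.026*np.sin(a),.018]); tcp=tip-R@np.array([sg*.165,0,-.002])
            good+=env.ik(tcp,eul(R)) is not None
        ok.append((round(psi,1),good))
    print(sg,th,[o for o in ok if o[1]])
E
```

```text
[[-0.02  1.   -0.02]
 [ 0.7   0.03  0.72]
 [ 0.72  0.   -0.7 ]]
[[-0.02  1.    0.02]
 [ 0.7   0.03 -0.72]
 [-0.72  0.   -0.7 ]]
1 0.7 [(np.float64(-3.1), 4), (np.float64(-2.8), 4), (np.float64(-2.5), 4), (np.float64(-2.2), 4), (np.float64(-1.9), 4), (np.float64(-1.6), 4), (np.float64(-1.3), 4), (np.float64(-1.0), 4), (np.float64(-0.7), 4), (np.float64(-0.4), 4), (np.float64(-0.1), 4), (np.float64(0.2), 4), (np.float64(0.5), 4), (np.float64(0.8), 4), (np.float64(1.1), 4), (np.float64(1.4), 4), (np.float64(1.7), 4), (np.float64(2.0), 4), (np.float64(2.3), 4), (np.float64(2.6), 4), (np.float64(2.9), 4)]
1 0.9 [(np.float64(-3.1), 4), (np.float64(-2.8), 4), (np.float64(-2.5), 4), (np.float64(-1.9), 4), (np.float64(-1.6), 4), (np.float64(-1.3), 4), (np.float64(-1.0), 4), (np.float64(-0.7), 4), (np.float64(-0.4), 4), (np.float64(-0.1), 4), (np.float64(0.2), 4), (np.float64(0.5), 4), (np.float64(0.8), 4), (np.float64(1.1), 4), (np.float64(1.4), 4), (np.float64(1.7), 4), (np.float64(2.0), 4), (np.float64(2.3), 4), (np.float64(2.6), 4), (np.float64(2.9), 4)]
1 1.1 [(np.float64(-3.1), 1), (np.f
[... 1165 characters left out ...]
np.float64(-0.1), 4), (np.float64(0.2), 4), (np.float64(0.5), 4), (np.float64(0.8), 2), (np.float64(1.1), 3), (np.float64(1.4), 4), (np.float64(1.7), 4), (np.float64(2.0), 4), (np.float64(2.3), 4), (np.float64(2.6), 4), (np.float64(2.9), 4)]
-1 1.1 [(np.float64(-3.1), 4), (np.float64(-2.8), 4), (np.float64(-2.5), 4), (np.float64(-2.2), 4), (np.float64(-1.9), 4), (np.float64(-1.6), 4), (np.float64(-1.3), 4), (np.float64(-1.0), 4), (np.float64(-0.7), 4), (np.float64(-0.4), 3), (np.float64(-0.1), 1), (np.float64(0.5), 1), (np.float64(0.8), 4), (np.float64(1.1), 2), (np.float64(1.4), 4), (np.float64(1.7), 4), (np.float64(2.0), 4), (np.float64(2.3), 4), (np.float64(2.6), 4), (np.float64(2.9), 4)]
```

Run:
```python
from h import *
for nm in("top","scene"):
    p=cams.read_camera(nm);H=hsv(p)
    V=(H[...,1]>185)&(H[...,0]>7)&(H[...,0]<19)&(H[...,2]>50)
    o=largest(near(p,V,(.523,-.045,.045),40)); b=bars(p,o,.048); print(nm,o.sum(),[np.round(x,4) for x in b])
    print(hsv(p)[int(proj(p,(.70,.047,.018))[1]),int(proj(p,(.70,.047,.018))[0])],hsv(p)[int(proj(p,(.675,.047,.004))[1]),int(proj(p,(.675,.047,.004))[0])])
    for n,z in(("paddle",.015),): 
        for r in cams.masks_of(n,p)[:1]:
            print(n,r["score"],[np.round(x,4) for x in bars(p,r["pixels"],z)])
            im=p["image"].copy(); im[r["pixels"]]=[0,255,0]; q=dict(p,image=im); crop(q,proj(p,(.70,.05,.01)),60,6,f"pics/g_{nm}.png")
```

```text
top 287 [array([ 0.5195, -0.0444]), array([0.0311, 0.9995]), array([ 0.5182, -0.0841]), array([ 0.5207, -0.0043]), np.float64(0.0179)]
[ 11 175 149] [ 15 164 169]
paddle 0.56 [array([0.7004, 0.042 ]), array([-0.1048,  0.9945]), array([ 0.7101, -0.0496]), array([0.6892, 0.1485]), np.float64(0.0248)]
scene 268 [array([ 0.5271, -0.0426]), array([0.0468, 0.9989]), array([ 0.5251, -0.0852]), array([ 0.5289, -0.0032]), np.float64(0.0222)]
[ 11 185  80] [ 14 166 100]
paddle 0.87 [array([0.7047, 0.0491]), array([-0.1265,  0.992 ]), array([ 0.7172, -0.0483]), array([0.692 , 0.1486]), np.float64(0.0233)]
```

View pics/g_top.png

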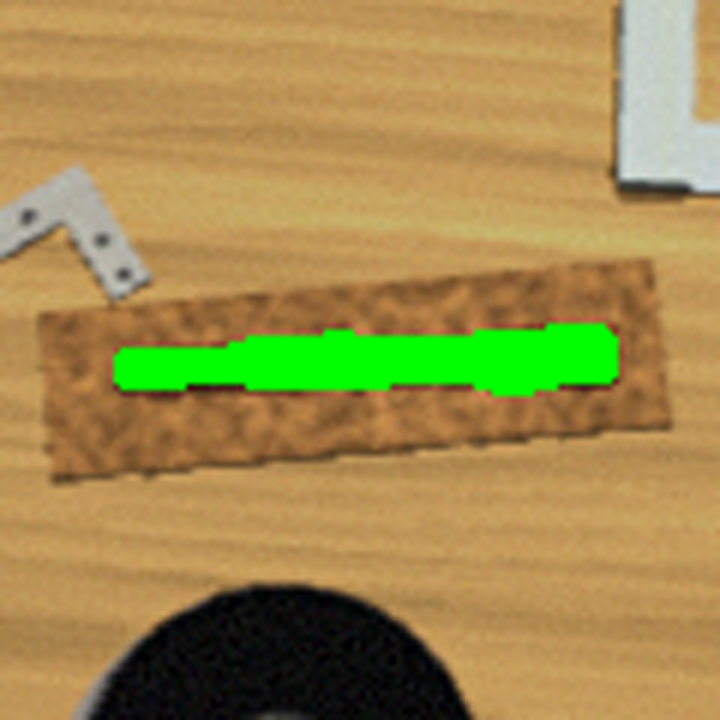

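Run:
```python
from h import *
env.move_to([.695,.112,.2],[PI,0,1.68]);print(env.current_q().round(2),env.current_t())
w=cams.read_camera("wrist");im=w["image"].copy()
d=np.array([.11,-.994]);O=np.array([.7022,.048]);n=np.array([.994,.11])
for x,y in[(-.1,.007),(-.1,-.007),(.05,.007),(.05,-.007),(.1,.012),(.1,-.012)]:
    u=proj(w,[*(O+x*d+y*n),.018 if x<0 else .012]);cv2.circle(im,(int(round(u[0])),int(round(u[1]))),2,(0,255,0),-1)
cv2.imwrite("pics/h.png",im[:,:,::-1])
C=np.array([.523,.069])
for th in (.85,1.0):
  for psi in (.5,.8,1.1,2.2,2.5,2.8):
    R=tiltR(psi,-th);o=[]
    for a in np.arange(0,6.2,1.57):
        tip=np.array([C[0]+.026*np.cos(a),C[1]+.026*np.sin(a),.018]); q=env.ik(tip-R@np.array([-.165,0,-.002]),eul(R)); o.append(None if q is None else q.round(2).tolist())
    print(th,psi,o[0],o[2])
```

```text
[ 0.28  0.67 -0.82  1.45  0.5   1.24 -0.48] 36.6417
0.85 0.5 [0.54, 0.5, -0.8, 2.21, 3.08, 0.23, 2.09] [0.55, 0.43, -0.8, 2.32, 3.18, 0.29, 1.95]
0.85 0.8 None None
0.85 1.1 [0.87, 0.8, -1.2, 2.08, 0.01, 0.23, -0.48] [0.84, 0.64, -1.07, 2.19, -0.86, 0.24, 0.33]
0.85 2.2 [0.71, 0.93, -1.14, 1.77, 0.01, 1.18, 0.29] [0.77, 0.89, -1.17, 1.9, -0.01, 1.11, 0.3]
0.85 2.5 [0.65, 0.97, -1.15, 1.71, 0.11, 1.4, 0.41] [0.71, 0.92, -1.17, 1.83, 0.09, 1.32, 0.42]
0.85 2.8 [0.59, 1.0, -1.16, 1.66, 0.22, 1.59, 0.55] [0.64, 0.96, -1.19, 1.79, 0.2, 1.52, 0.54]
1.0 0.5 [0.73, 0.59, -0.99, 2.3, 3.13, 0.43, 2.16] None
1.0 0.8 [0.83, 0.65, -1.01, 2.23, 4.04, 0.26, 1.55] [0.98, 0.69, -1.19, 2.33, 3.65, 0.23, 1.97]
1.0 1.1 [0.95, 0.81, -1.16, 2.12, -0.83, 0.26, 0.42] None
1.0 2.2 [0.74, 1.0, -1.13, 1.7, -0.06, 1.28, 0.34] [0.79, 0.95, -1.14, 1.83, -0.1, 1.22, 0.38]
1.0 2.5 [0.66, 1.05, -1.15, 1.61, 0.05, 1.52, 0.42] [0.72, 1.01, -1.17, 1.75, 0.04, 1.45, 0.43]
1.0 2.8 [0.57, 1.08, -1.16, 1.55, 0.16, 1.73, 0.55] [0.63, 1.04, -1.18, 1.68, 0.14, 1.66, 0.54]
```

View pics/h.png

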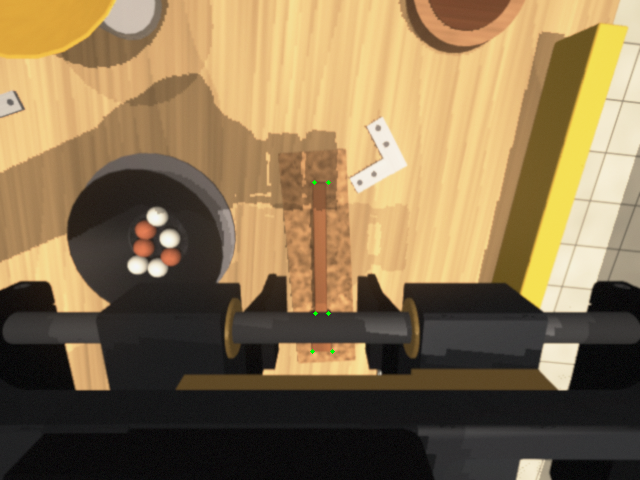

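The projected paddle outline lies on the paddle in the wrist view (handle end at (321,182)). Grasping it.

Run:
```python
from h import *
O=np.array([.7022,.048]);d=np.array([.11,-.994]);g=O-.065*d
ps=np.arctan2(-d[1],-d[0]);print(ps,g)
fingers.grip(.4)
env.move_to([*g,.08],[PI,0,ps]);env.movel([*g,.0065],rate=.1)
print(env.current_ft_force().round(1))
fingers.grip(0,45);print("gap",env.current_finger_gap()*87)
env.movel([*g,.22],rate=.2)
print(env.current_t(),env.current_q().round(2),env.current_finger_gap()*87)
R=tiltR(2.5,-.95);tip=np.array([.523,.069,.12]);tcp=tip-R@np.array([-.165,0,-.002])
q=env.ik(tcp,eul(R));print(q)
for nm in("top","scene"):
    p=cams.read_camera(nm);cv2.imwrite(f"pics/i_{nm}.png",p["image"][:,:,::-1])
```

```text
1.6810118518844424 [0.69505 0.11261]
[ 0.3 -0.4 -0.3]
gap 13.408125298744269
40.1417 [ 0.28  0.65 -0.83  1.43  0.49  1.27 -0.47] 13.345420141758268
[ 0.7149873   0.87873171 -1.22815314  1.64940128 -0.04572845  1.57199242
  0.38924768]
```

View pics/i_scene.png

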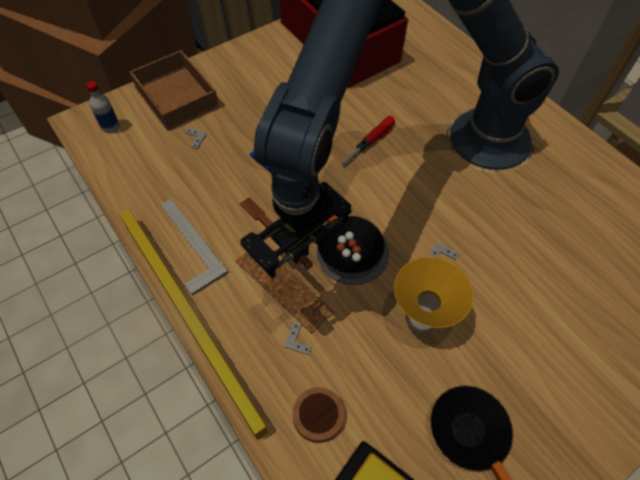

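The paddle is held (gap 13.4 mm) and its blade shows at scene (255,210). Next I hover it tilted above the bowl and check.

Run:
```python
from h import *
R=tiltR(2.5,-.95);tip=np.array([.523,.069,.13]);tcp=tip-R@np.array([-.165,0,-.002])
env.move_to(tcp,eul(R));print(env.current_t(),env.current_q().round(2),env.current_position()-tcp,env.current_finger_gap()*87)
for nm in("top","scene","wrist"):
    p=cams.read_camera(nm);im=p["image"].copy();u=proj(p,tip);print(nm,u);cv2.circle(im,(int(u[0]),int(u[1])),2,(0,255,0),-1)
    if nm!="wrist": im=im[140:380,180:500];im=cv2.resize(im,None,fx=2,fy=2)
    cv2.imwrite(f"pics/j_{nm}.png",im[:,:,::-1])
```

```text
41.1917 [ 0.72  0.87 -1.23  1.64 -0.05  1.58  0.38] [ 0.00047501  0.00018146 -0.00034228] 13.180747019312141
top [303.86107086 254.63494302]
scene [354.77703234 221.1680986 ]
wrist [319.7331448 529.3029159]
```

View pics/j_scene.png

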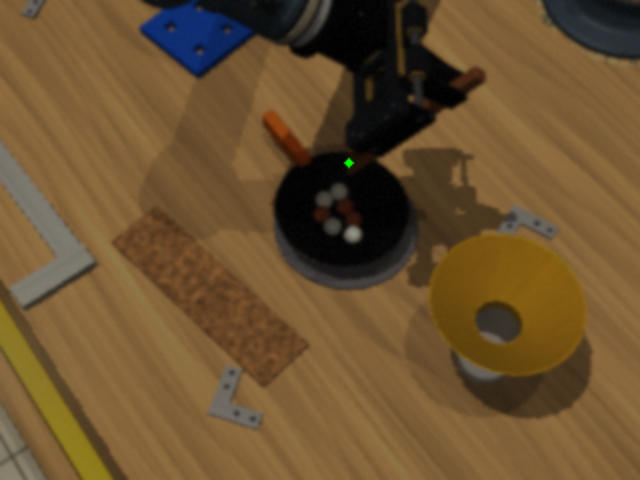

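View pics/j_top.png

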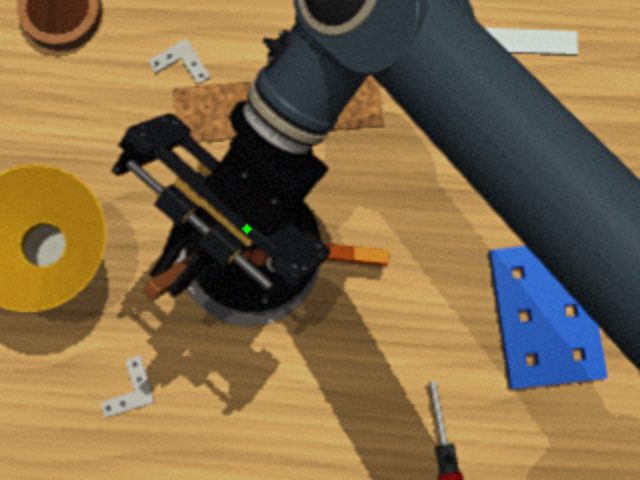

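Run:
```python
from h import *
ims=[]
for nm in("top","scene"):
    im=cv2.imread(f"pics/f_{nm}.png");p=cams.read_camera(nm);q=dict(p)
    S=4;c=proj(p,(.5235,.07,.03)).astype(int);r=60
    cr=cv2.resize(im[c[1]-r:c[1]+r,c[0]-r:c[0]+r],None,fx=S,fy=S,interpolation=cv2.INTER_CUBIC)
    for z,R,col in((.038,.078,(0,255,0)),(.009,.028,(255,255,0)),(.004,.085,(0,0,255))):
        for a in np.arange(0,6.28,.1):
            u=(proj(p,(.5235+R*np.cos(a),.07+R*np.sin(a),z))-c+r+.5)*S; cv2.circle(cr,tuple(int(round(t)) for t in u),1,col,-1)
    ims.append(cv2.resize(cr,(400,400)))
cv2.imwrite("pics/k.png",np.hstack(ims))
```

```text
(no output)
```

View pics/k.png

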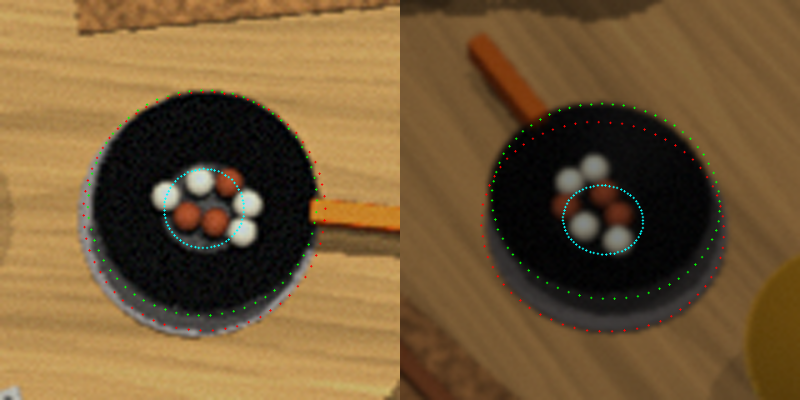

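```bash
cat >> h.py <<'E'
def stir(C,turns,z0,z1,a0=0.,n=10,rate=.07,rw=.023,rp=.027,psi=2.5,th=.95):
    R=tiltR(psi,-th);w=R[:2,1]/np.linalg.norm(R[:2,1]);pp=np.array([-w[1],w[0]]);N=int(turns*n);F=[]
    for i in range(N+1):
        a=a0+2*PI*i/n; z=z0+(z1-z0)*min(1,i/n)
        tip=np.array([*(C+rw*np.cos(a)*w+rp*np.sin(a)*pp),z])
        env.movel(tip-R@np.array([-.165,0,-.002]),rate=rate); F.append(np.linalg.norm(env.current_ft_force()))
        if F[-1]>25: print("force!",i,F[-1]);break
    print("t",env.current_t(),"Fmax",max(F),"gap",env.current_finger_gap()*87,env.current_position().round(4)); return a
E
python3 - <<'E'
from h import *
C=np.array([.5235,.07])
R=tiltR(2.5,-.95);env.movel(np.array([*C,.06])-R@np.array([-.165,0,-.002]),rate=.15)
a=stir(C,1.5,.045,.019);print(a)
for nm in("top","scene"):
    p=cams.read_camera(nm);im=p["image"][160:340,220:460];cv2.imwrite(f"pics/l_{nm}.png",cv2.resize(im,None,fx=3,fy=3)[:,:,::-1])
E
```

```text
t 48.2 Fmax 11.560843214312024 gap 13.582936035732281 [0.4303 0.1118 0.1545]
9.42477796076938
```

View pics/l_scene.png

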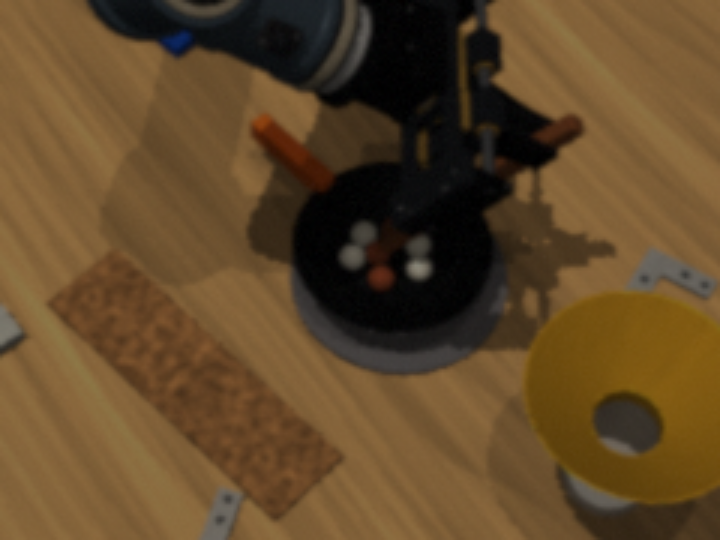

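```bash
cat >> h.py <<'E'
def orange(v=1):
    o=[]
    for nm in("top","scene"):
        p=cams.read_camera(nm);H=hsv(p)
        V=(H[...,1]>185)&(H[...,0]>7)&(H[...,0]<19)&(H[...,2]>50)
        m=largest(near(p,V,(.523,-.055,.045),40)); b=bars(p,m,.048); o.append((b[3],b[2],b[1],m.sum()))
        if v: print(nm,m.sum(),"inner",b[3].round(4),"outer",b[2].round(4),"dir",b[1].round(3))
    return o
E
python3 - <<'E'
from h import *
orange()
E
```

```text
top 293 inner [ 0.5285 -0.0087] outer [ 0.5388 -0.0875] dir [-0.129  0.992]
scene 280 inner [ 0.5368 -0.007 ] outer [ 0.5469 -0.0877] dir [-0.124  0.992]
```

View pics/l_top.png

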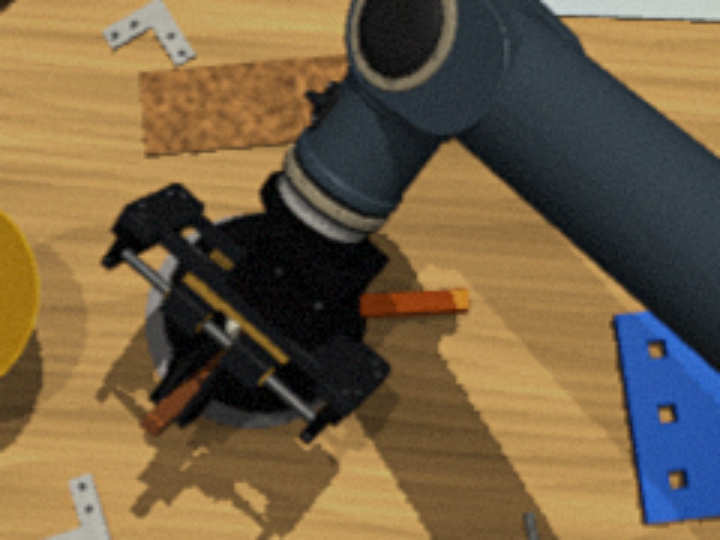

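```bash
cat >> h.py <<'E'
def centre():
    o=orange(0); d=np.array(o[0][2]); c=(o[0][0]+.072*d+o[0][1]+.154*d)/2+[.001,.001]; return c,np.degrees(np.arctan2(-d[0],d[1]))
E
python3 - <<'E'
from h import *
a=9.42477796
for k in range(3):
    C,y=centre();print("bowl",C.round(4),y.round(1))
    a=stir(C,1,.022,.021,a0=a,rw=.021,rp=.025)
print(centre(),a)
p=cams.read_camera("scene");im=p["image"][160:340,220:460];cv2.imwrite(f"pics/m.png",cv2.resize(im,None,fx=3,fy=3)[:,:,::-1])
E
```

```text
bowl [0.5191 0.0647] 7.9
t 52.2833 Fmax 8.508869510982034 gap 13.266605296841382 [0.4291 0.1061 0.1539]
bowl [0.5328 0.0532] 12.4
t 56.325 Fmax 11.454136501034641 gap 13.49854965893689 [0.4423 0.0942 0.1534]
bowl [0.5323 0.049 ] 14.9
t 60.2083 Fmax 2.2986130111770695 gap 13.362957271740083 [0.4421 0.0898 0.1535]
(array([0.53297234, 0.04599716]), np.float64(14.880204045564195)) 28.27433388153876
```

View pics/m.png

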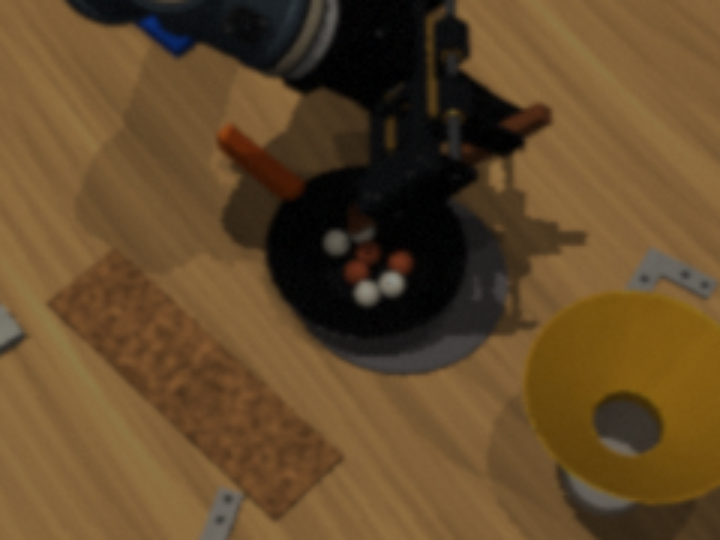

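```bash
cat >> h.py <<'E'
def tipnow():
    R=Ro.from_euler("xyz",env.current_tool_rot()).as_matrix(); return env.current_position()+R@np.array([-.165,0,-.002]),R
E
python3 - <<'E'
from h import *
t,R=tipnow();C=np.array([.533,.046]);print(t,R[:,0].round(2))
p=cams.read_camera("scene");im=p["image"];S=5
c=proj(p,(*C,.03)).astype(int);r=60
cr=cv2.resize(im[c[1]-r:c[1]+r,c[0]-r:c[0]+r],None,fx=S,fy=S,interpolation=cv2.INTER_CUBIC)
cr=np.clip(cr.astype(float)*1.8,0,255).astype(np.uint8)
dot=lambda X,col:cv2.circle(cr,tuple(int(round(v)) for v in (proj(p,X)-c+r+.5)*S),1,col,-1)
for a in np.arange(0,6.28,.1):
    dot((C[0]+.078*np.cos(a),C[1]+.078*np.sin(a),.038),(0,255,0))
    dot((.5235+.085*np.cos(a),.07+.085*np.sin(a),.004),(255,0,0))
for s in(-.012,0,.012):
    dot(t+R@np.array([0,s,0]),(0,255,255)); dot(t+R@np.array([.05,s,0]),(255,0,255))
cv2.imwrite("pics/n.png",cr[:,:,::-1])
E
```

```text
[0.5195621 0.0320269 0.0208358] [-0.47  0.35  0.81]
```

View pics/n.png

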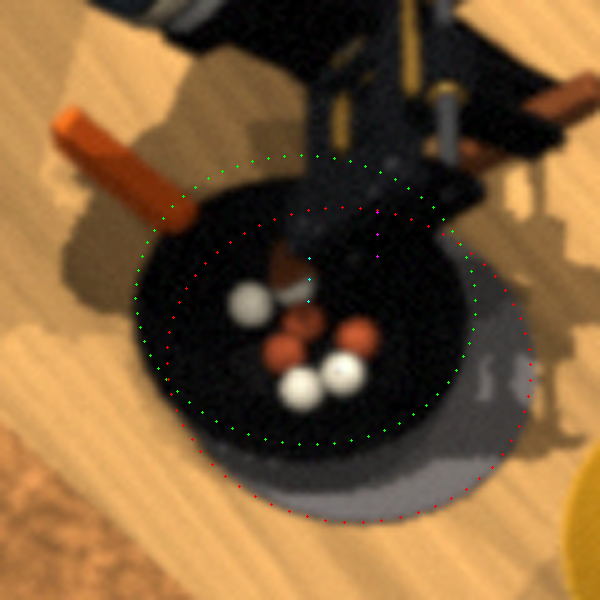

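```bash
cat >> h.py <<'E'
def overlay(C,name,nm="scene",gain=1.8,hd=None):
    t,R=tipnow();p=cams.read_camera(nm);im=p["image"];S=5
    c=proj(p,(*C,.03)).astype(int);r=60
    cr=cv2.resize(im[c[1]-r:c[1]+r,c[0]-r:c[0]+r],None,fx=S,fy=S,interpolation=cv2.INTER_CUBIC)
    cr=np.clip(cr.astype(float)*gain,0,255).astype(np.uint8)
    dot=lambda X,col:cv2.circle(cr,tuple(int(round(v)) for v in (proj(p,X)-c+r+.5)*S),1,col,-1)
    for a in np.arange(0,6.28,.1):
        dot((C[0]+.078*np.cos(a),C[1]+.078*np.sin(a),.038),(0,255,0))
        dot((.5235+.085*np.cos(a),.07+.085*np.sin(a),.004),(255,0,0))
    if hd is not None:
        h=np.array([np.cos(hd),np.sin(hd)]);n=np.array([-h[1],h[0]])
        for l in(.072,.113,.154):
            for s in(-.008,.008): dot((*(C+l*h+s*n),.048),(0,255,255))
    cv2.imwrite(name,cr[:,:,::-1])
E
python3 - <<'E'
from h import *
C=np.array([.537,.052]);overlay(C,"pics/o1.png",hd=np.radians(-90+14.5));overlay(C,"pics/o2.png","top",1.2,hd=np.radians(-90+14.5))
a,b=cv2.imread("pics/o1.png"),cv2.imread("pics/o2.png");cv2.imwrite("pics/o.png",np.hstack([cv2.resize(a,(400,400)),cv2.resize(b,(400,400))]))
orange()
E
```

```text
top 210 inner [ 0.5529 -0.0334] outer [ 0.5692 -0.095 ] dir [-0.256  0.967]
scene 283 inner [ 0.5598 -0.0138] outer [ 0.5752 -0.0942] dir [-0.188  0.982]
```

View pics/o.png

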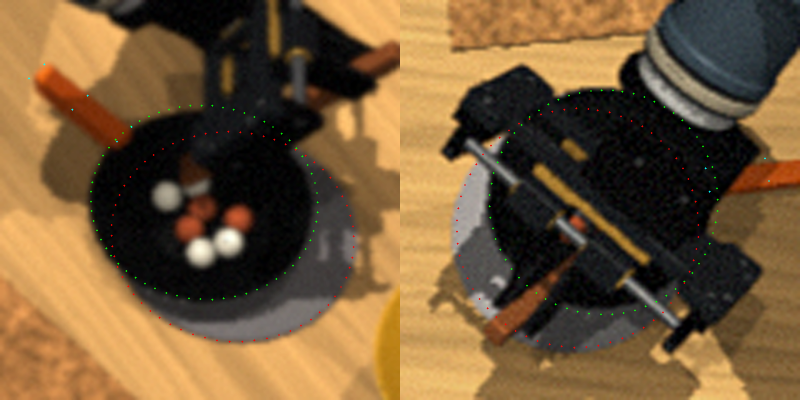

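Run:
```python
from h import *
x=env.current_position();env.movel([x[0],x[1],x[2]+.10],rate=.15)
t,R=tipnow()
for nm in("top","scene"):
    p=cams.read_camera(nm);S=8;c=proj(p,t).astype(int);r=45
    cr=cv2.resize(p["image"][c[1]-r:c[1]+r,c[0]-r:c[0]+r],None,fx=S,fy=S,interpolation=cv2.INTER_CUBIC)
    cr=np.clip(cr.astype(float)*2,0,255).astype(np.uint8)
    for X,col in [(t+R@np.array([a,s,0]),k) for a,k in((0,(0,255,255)),(.05,(255,0,255)),(.2,(0,255,0))) for s in(-.012,0,.012)]:
        cv2.circle(cr,tuple(int(round(v)) for v in (proj(p,X)-c+r+.5)*S),2,col,-1)
    cv2.imwrite(f"pics/q_{nm}.png",cr[:,:,::-1]);print(nm,c-r,S)
```

```text
top [276 213] 8
scene [300 166] 8
```

View pics/q_scene.png

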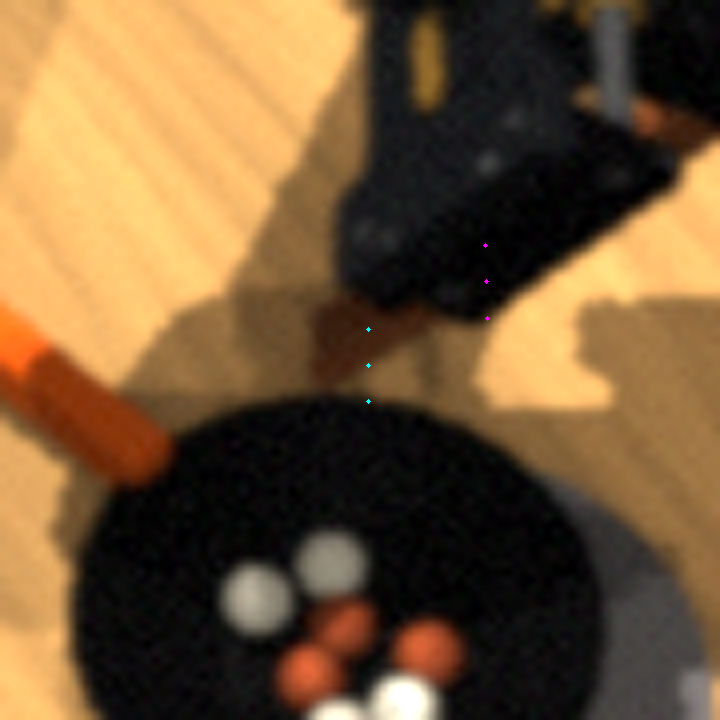

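View pics/q_top.png

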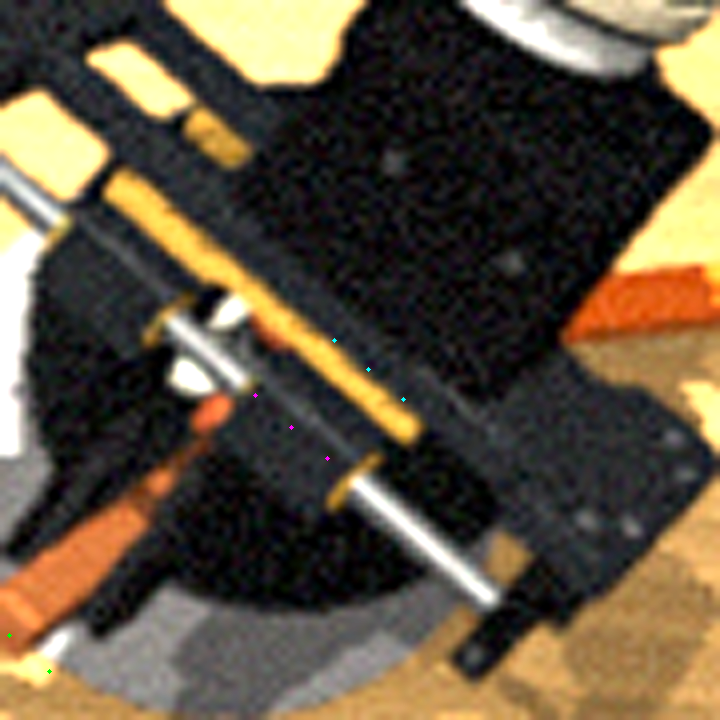

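Run:
```python
from h import *
pos=env.current_position();R=Ro.from_euler("xyz",env.current_tool_rot()).as_matrix();p=cams.read_camera("scene")
def tl(d,e): # rotate paddle about tool y so blade tilts less by d
    v=np.array([-.165-e,0,.003]); c,s=np.cos(d),np.sin(d); return np.array([c*v[0]+s*v[2],0,-s*v[0]+c*v[2]])*[1,1,1]+[0,0,-.005]
for sg in(1,-1):
    r=least_squares(lambda a:proj(p,pos+R@tl(sg*a[0],a[1]))-[339.0,208.4],[.05,0]);print(sg,r.x,r.cost,(pos+R@tl(sg*r.x[0],r.x[1])).round(4))
T=cams.read_camera("top")
for d in(0,.1,-.1,.2,-.2): print(d,(proj(p,pos+R@tl(d,0))),(proj(T,pos+R@tl(d,-.08))-[276,213])*8,(pos+R@tl(d,0)).round(4))
print(tipnow()[0])
```

```text
1 [-0.10854958  0.00121163] 4.0389678347315804e-28 [0.5309 0.0228 0.1298]
-1 [0.10854958 0.00121163] 0.0 [0.5309 0.0228 0.1298]
0 [345.6507353  211.20374064] [236.62985015 460.29094345] [0.5189 0.0318 0.1198]
0.1 [351.81827614 213.60627687] [217.44407493 485.15190338] [0.5076 0.0402 0.1112]
-0.1 [339.86453646 208.42733672] [254.56128614 436.23505204] [0.5294 0.0239 0.1298]
0.2 [358.31787333 215.62511288] [197.15951881 510.62438583] [0.4957 0.0491 0.104 ]
-0.2 [334.5095124  205.28905522] [271.08559589 413.17831927] [0.5391 0.0167 0.1411]
[0.51907665 0.03204044 0.12005983]
```

```bash
cat >> h.py <<'E'
TIP=np.array([-.165,0,-.002])
def settip(d,e):
    global TIP
    v=np.array([-.165-e,0,.003]); c,s=np.cos(d),np.sin(d); TIP=np.array([c*v[0]-s*v[2],0,s*v[0]*1+c*v[2]-.005]); TIP[2]=s*v[0]+c*v[2]-.005
def tipnow():
    R=Ro.from_euler("xyz",env.current_tool_rot()).as_matrix(); return env.current_position()+R@TIP,R
def stir(C,turns,z0,z1,a0=0.,n=10,rate=.07,rw=.021,rp=.024,psi=2.5,th=1.05,lim=25):
    R=tiltR(psi,-th);w=R[:2,1]/np.linalg.norm(R[:2,1]);pp=np.array([-w[1],w[0]]);N=int(turns*n);F=[]
    for i in range(N+1):
        a=a0+2*PI*i/n; z=z0+(z1-z0)*min(1,i/n)
        tip=np.array([*(C+rw*np.cos(a)*w+rp*np.sin(a)*pp),z])
        env.movel(tip-R@TIP,rate=rate); F.append(np.linalg.norm(env.current_ft_force()))
        if F[-1]>lim: print("force!",i,F[-1]);break
    print("t",round(env.current_t(),1),"F",np.round(F,1).tolist(),"gap",round(env.current_finger_gap()*87,2)); return a
E
python3 - <<'E'
from h import *
settip(-.109,.001);print(TIP)
# check sign: predicted world tip
print(tipnow()[0]); settip(.109,.001);print(TIP,tipnow()[0])
p=cams.read_camera("scene");H=hsv(p)
for th in(25,32,40):
    m=near(p,H[...,2]<th,(.5375,.055,.03),50);m=cv2.morphologyEx(m.astype(np.uint8),cv2.MORPH_OPEN,np.ones((3,3)))>0
    print(th,circ(p,largest(m),.038,.078),largest(m).sum())
orange()
E
```

```text
[-0.165  0.    -0.002]
[0.50715735 0.04093101 0.10984022]
[-0.165  0.    -0.002] [0.53103301 0.02312219 0.13027593]
25 (array([0.54033376, 0.05543878]), np.float64(0.0024989368546119647)) 2498
32 (array([0.54101741, 0.05885918]), np.float64(0.002585883896892169)) 2828
40 (array([0.53506753, 0.0592774 ]), np.float64(0.009089414752461292)) 3680
top 253 inner [ 0.5509 -0.0221] outer [ 0.5688 -0.095 ] dir [-0.238  0.971]
scene 284 inner [ 0.5604 -0.0141] outer [ 0.5752 -0.0939] dir [-0.182  0.983]
```

Run:
```python
from h import *
import h
settip(.109,.001)
fingers.grip(0,60)
C=np.array([.5365,.055]);R=tiltR(2.5,-1.05)
tip=np.array([*C,.10]);env.move_to(tip-R@h.TIP,eul(R));print(env.current_q().round(2),env.current_t(),tipnow()[0])
p=cams.read_camera("scene");S=8;c=proj(p,tip).astype(int);r=45
cr=cv2.resize(p["image"][c[1]-r:c[1]+r,c[0]-r:c[0]+r],None,fx=S,fy=S,interpolation=cv2.INTER_CUBIC)
cr=np.clip(cr.astype(float)*2,0,255).astype(np.uint8)
for s in(-.012,0,.012): cv2.circle(cr,tuple(int(round(v)) for v in (proj(p,tip+R@np.array([0,s,0]))-c+r+.5)*S),2,(0,255,255),-1)
for a in np.arange(0,6.28,.1): cv2.circle(cr,tuple(int(round(v)) for v in (proj(p,(C[0]+.078*np.cos(a),C[1]+.078*np.sin(a),.038))-c+r+.5)*S),2,(0,255,0),-1)
cv2.imwrite("pics/r.png",cr[:,:,::-1])
```

```text
[ 0.7   0.97 -1.19  1.61 -0.06  1.61  0.41] 62.2583 [0.53576512 0.05526463 0.09747695]
```

View pics/r.png

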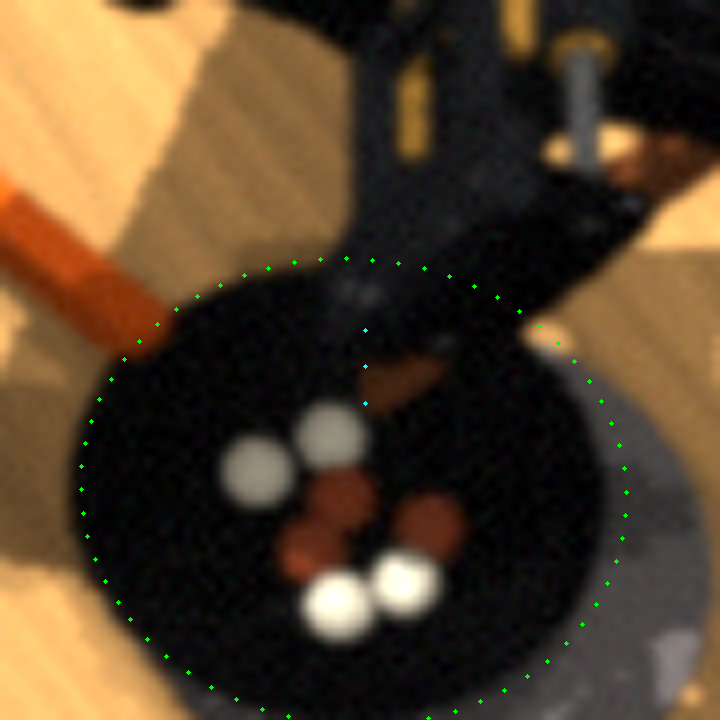

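```bash
cat >> h.py <<'E'
def dscene():
    p=cams.read_camera("scene");H=hsv(p)
    V=(H[...,1]>185)&(H[...,0]>7)&(H[...,0]<19)&(H[...,2]>50)
    m=largest(near(p,V,(.54,-.055,.045),45)); b=bars(p,m,.048); d=b[1]; return ((b[3]+.072*d)+(b[2]+.154*d))/2, d, m.sum()
E
python3 - <<'E'
from h import *
settip(.109,.001)
C0=np.array([.5393,.053]);r0=dscene();print(r0)
a=stir(C0,2,.045,.018)
r=dscene();print(r,(r[0]-r0[0]).round(4),a)
p=cams.read_camera("scene");im=np.clip(p["image"][160:340,220:460].astype(float)*1.6,0,255).astype(np.uint8);cv2.imwrite(f"pics/s.png",cv2.resize(im,None,fx=3,fy=3)[:,:,::-1])
E
```

```text
(array([0.54697406, 0.05710416]), array([-0.18339131,  0.98303999]), np.int64(281))
t 70.4 F [1.2, 1.1, 0.6, 0.8, 0.9, 1.8, 4.4, 5.9, 8.5, 3.5, 3.7, 3.0, 2.7, 1.8, 1.0, 4.5, 3.6, 0.9, 0.6, 1.9, 4.3] gap 13.02
(array([0.52941216, 0.05828571]), array([-0.35894574,  0.93335843]), np.int64(184)) [-0.0176  0.0012] 12.566370614359172
```

View pics/s.png

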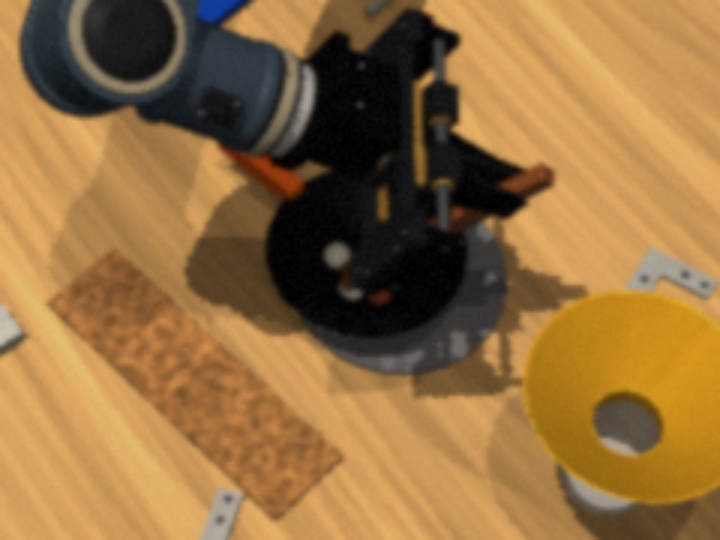

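Run:
```python
from h import *
settip(.109,.001)
C0=np.array([.5393,.053]);a=12.566
print(env.current_q().round(2))
a=stir(C0,2,.018,.018,a0=a)
t,_=tipnow();print(t)
overlay(C0,"pics/t1.png",gain=2);overlay(C0,"pics/t2.png","top",1.3)
x,y=cv2.imread("pics/t1.png"),cv2.imread("pics/t2.png");cv2.imwrite("pics/t.png",np.hstack([cv2.resize(x,(400,400)),cv2.resize(y,(400,400))]))
```

```text
[ 0.64  1.07 -1.13  1.61  0.02  1.53  0.45]
t 77.7 F [4.2, 4.2, 4.3, 4.9, 4.6, 1.1, 5.2, 6.6, 1.3, 3.4, 2.7, 2.0, 3.8, 1.2, 3.0, 1.2, 3.6, 7.7, 7.5, 0.9, 2.6] gap 13.28
[0.55141347 0.07049731 0.01852837]
```

View pics/t.png

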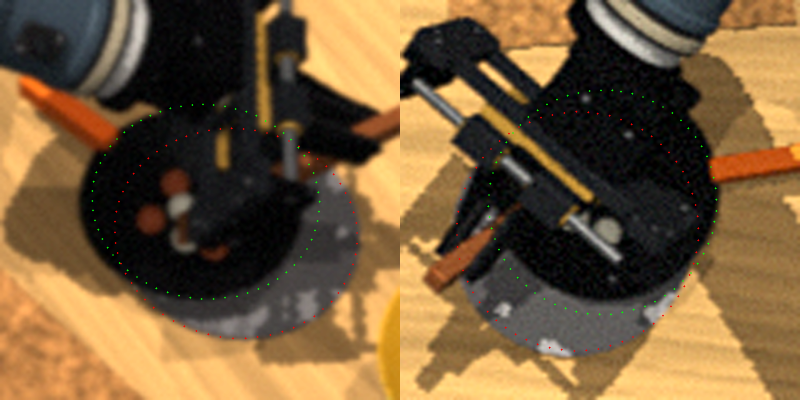

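Run:
```python
from h import *
settip(.109,.001)
t,R=tipnow();print(t)
p=cams.read_camera("scene");S=8;c=proj(p,t).astype(int);r=45
cr=cv2.resize(p["image"][c[1]-r:c[1]+r,c[0]-r:c[0]+r],None,fx=S,fy=S,interpolation=cv2.INTER_CUBIC)
cr=np.clip(cr.astype(float)*3,0,255).astype(np.uint8)
C=(.546,.05)
for s in(-.012,0,.012): cv2.circle(cr,tuple(int(round(v)) for v in (proj(p,t+R@np.array([0,s,0]))-c+r+.5)*S),2,(0,255,255),-1)
for a in np.arange(0,6.28,.1): cv2.circle(cr,tuple(int(round(v)) for v in (proj(p,(C[0]+.078*np.cos(a),C[1]+.078*np.sin(a),.038))-c+r+.5)*S),2,(0,255,0),-1)
cv2.imwrite("pics/u.png",cr[:,:,::-1])
```

```text
[0.55196999 0.06991559 0.01829878]
```

View pics/u.png

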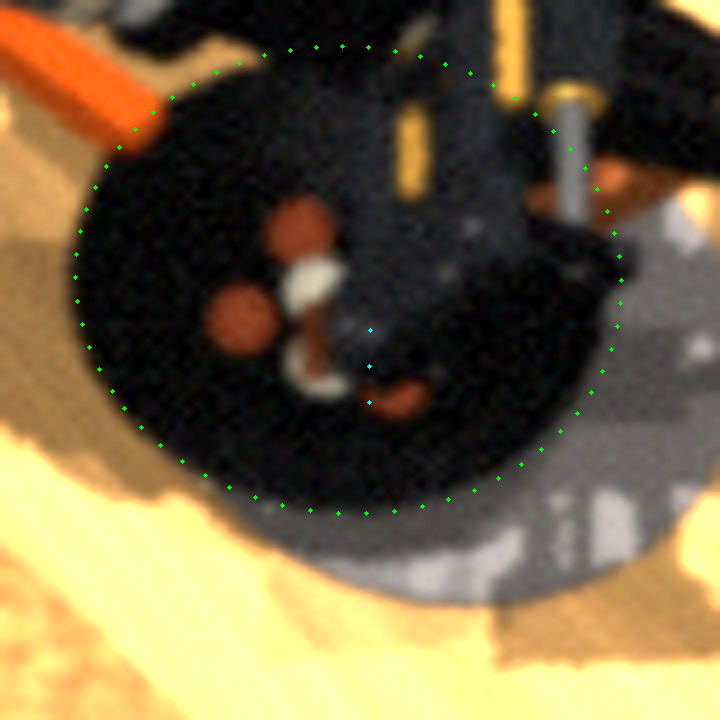

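Run:
```python
from h import *
import h
settip(.24,.001)
p=cams.read_camera("scene");t,R=tipnow();print(h.TIP,t,proj(p,t))
C=np.array([.546,.05])
for th in (1.2,1.35,1.5,1.65):
  for psi in np.arange(-3,3.2,.4):
    R=tiltR(psi,-th);o=[]
    for a in np.arange(0,6.2,1.57):
        tip=np.array([C[0]+.022*np.cos(a),C[1]+.022*np.sin(a),.018]); q=env.ik(tip-R@h.TIP,eul(R)); o.append(q)
    if all(q is not None for q in o): print(th,round(psi,1),o[0].round(2),o[2].round(2))
```

```text
[-0.16195521  0.         -0.04154462] [0.56566342 0.05957455 0.03176392] [334.42257016 251.04034787]
1.2 -2.6 [-0.23  0.86 -0.05  1.49  0.3   1.96  1.76] [-0.12  0.82 -0.24  1.61  0.33  1.94  1.62]
1.2 -2.2 [-0.08  0.86 -0.43  1.58  0.7   1.98  1.76] [-0.09  0.81 -0.43  1.69  0.66  1.92  1.71]
1.2 -1.8 [-0.02  0.85 -0.62  1.72  1.04  1.94  1.86] [-0.03  0.81 -0.62  1.83  0.99  1.9   1.79]
1.2 -1.4 [ 0.04  0.82 -0.75  1.9   1.36  1.85  1.96] [ 0.06  0.81 -0.82  1.99  1.32  1.88  1.88]
1.2 -1.0 [ 0.05  0.74 -0.74  2.08  1.64  1.65  2.05] [ 0.06  0.73 -0.8   2.17  1.61  1.7   1.98]
1.2 -0.6 [-0.43  0.55 -0.05  2.27  1.93  1.09  1.9 ] [-0.48  0.52 -0.05  2.36  1.91  1.12  1.84]
1.2 0.6 [ 0.95  0.93 -1.19  2.29  3.28  0.52  2.43] [ 0.98  0.9  -1.19  2.38  3.31  0.58  2.39]
1.2 1.4 [ 1.    1.08 -1.22  1.96 -0.42  0.57  0.32] [ 1.06  1.08 -1.25  2.06 -0.43  0.53  0.34]
1.2 1.8 [ 0.88  1.09 -1.15  1.78 -0.27  1.01  0.33] [ 0.94  1.08 -1.17  1.89 -0.28  0.96  0.35]
1.2 2.2 [ 0.75  1.13 -1.12  1.62 -0.14  1.39  0.39] [ 0.8   1.1  -1.14  1.73 -0.14  1.33  0.41]
1.2 2.6 [ 0.62  1.17 -1.11  1.49 
[... 1986 characters left out ...]
0.4   1.92  2.38]
1.65 -1.8 [-0.69  0.99  0.24  1.61  0.84  1.9   2.12] [-0.76  0.96  0.28  1.71  0.78  1.85  2.07]
1.65 -1.4 [-0.79  0.9   0.22  1.86  1.09  1.68  2.  ] [-0.76  0.87  0.1   1.94  1.08  1.74  1.9 ]
1.65 -1.0 [-0.77  0.83  0.1   2.11  1.44  1.6   1.78] [-0.65  0.81 -0.12  2.18  1.43  1.76  1.71]
1.65 -0.6 [-1.1   0.9   0.52  2.38  1.82  1.27  1.41] [-0.87  0.81  0.14  2.44  1.77  1.57  1.45]
1.65 1.4 [ 1.16  1.39 -1.25  1.91 -0.57  0.81  0.6 ] [ 1.23  1.39 -1.25  2.01 -0.56  0.78  0.63]
1.65 1.8 [ 0.97  1.34 -1.16  1.66 -0.44  1.27  0.47] [ 1.03  1.33 -1.16  1.76 -0.43  1.23  0.5 ]
1.65 2.2 [ 0.76  1.35 -1.11  1.42 -0.35  1.68  0.41] [ 0.82  1.33 -1.11  1.54 -0.34  1.63  0.43]
```

The blade end is at (305,340) in this crop against (370,366) predicted, so the paddle slipped again. The leaning blade was wedging balls against the near wall, so those turns may not count. I'll lift, go much steeper and redo the turns.

Run:
```python
from h import *
import h
settip(.24,.001)
x=env.current_position();env.movel([x[0],x[1],x[2]+.10],rate=.15)
C=np.array([.546,.05]);R=tiltR(2.2,-1.55);tip=np.array([*C,.12])
env.move_to(tip-R@h.TIP,eul(R));print(env.current_t(),env.current_q().round(2),env.current_position())
for nm in("top","scene"):
    p=cams.read_camera(nm);im=p["image"].copy();u=proj(p,tip);cv2.circle(im,(int(round(u[0])),int(round(u[1]))),1,(0,255,255),-1)
    if nm=="scene": cv2.imwrite("pics/v_sc.png",im[:,:,::-1])
    crop(dict(p,image=np.clip(im*1.6,0,255).astype(np.uint8)),u,55,7,f"pics/v_{nm}.png")
```

```text
79.075 [ 0.82  1.17 -1.18  1.52 -0.4   1.64  0.34] [0.5207308  0.0832608  0.27714973]
```

View pics/v_sc.png

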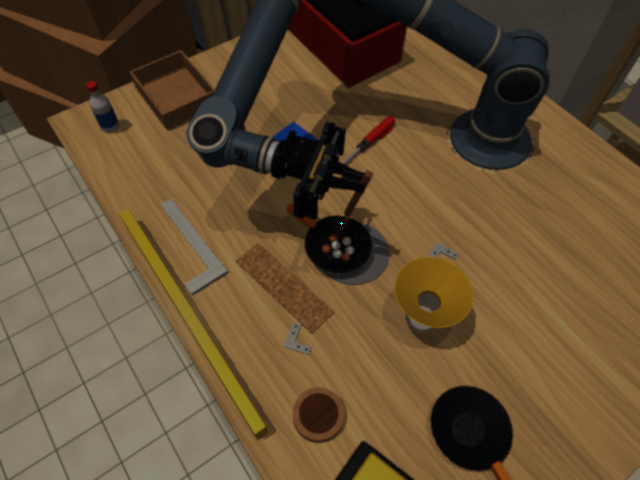

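View pics/v_scene.png

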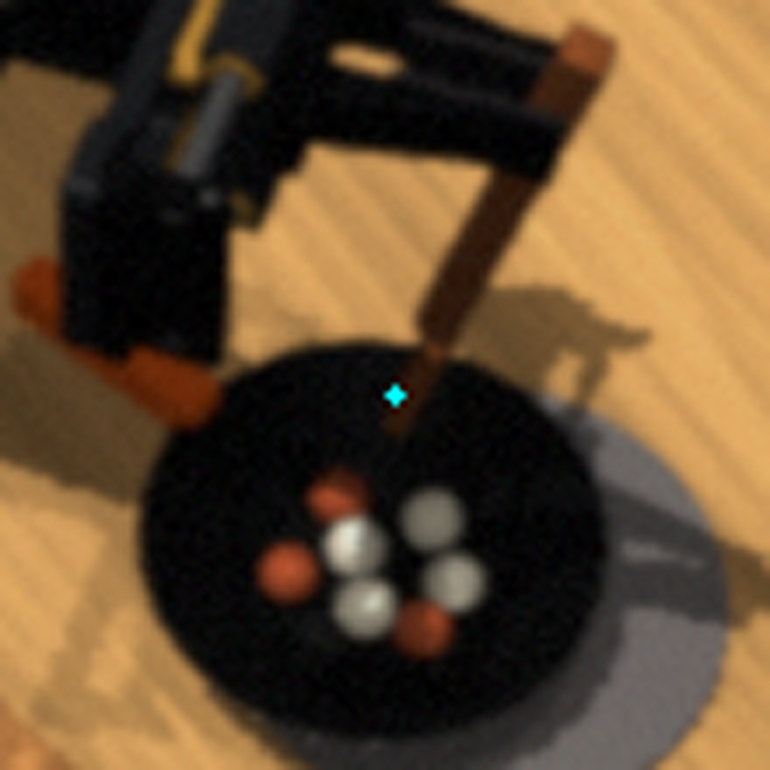

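View pics/v_top.png

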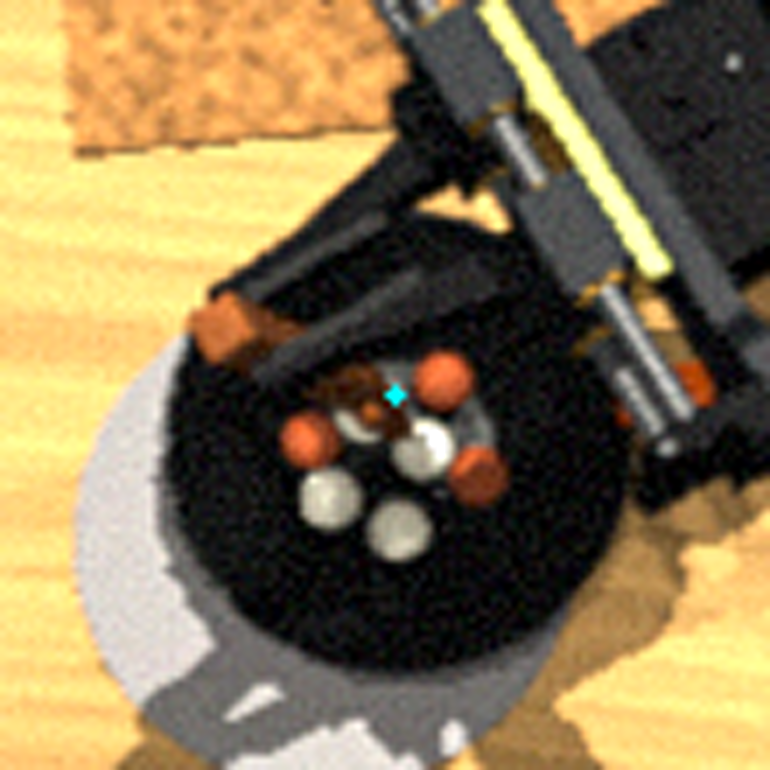

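Run:
```python
from h import *
import h
settip(.24,.001)
S=cams.read_camera("scene");T=cams.read_camera("top");tip=np.array([.546,.05,.12])
us=proj(S,tip).astype(int)-55;ut=proj(T,tip).astype(int)-55
f=lambda o,x:o+(np.array(x)+.5)/7-.5
P=[tri([(S,f(us,a)),(T,f(ut,b))]) for a,b in(((397,428),(397,428)),((590,48),(222,326)))]
print(P,np.linalg.norm(P[0]-P[1]))
pos=env.current_position();R=Ro.from_euler("xyz",env.current_tool_rot()).as_matrix()
for x in P: print((R.T@(x-pos)).round(4))
d=(P[0]-P[1]);print("tilt",np.degrees(np.arcsin(-d[2]/np.linalg.norm(d))))
for x,a in zip(P,(((397,428),(397,428)),((590,48),(222,326)))): print(proj(S,x)-f(us,a[0]),proj(T,x)-f(ut,a[1]))
```

```text
[array([0.54066783, 0.04867582, 0.09342494]), array([0.52010608, 0.08686203, 0.30966686])] 0.22054827318465303
[-0.1897 -0.0058 -0.0407]
[ 0.0274  0.0006 -0.0025]
tilt 78.65904316581366
[0.39666827 0.10779422] [ 0.33605472 -0.2482284 ]
[-0.31707797 -0.0802251 ] [-0.28466377  0.20532362]
```

Run:
```python
from h import *
import h
S=cams.read_camera("scene");T=cams.read_camera("top");tip=np.array([.546,.05,.12])
us=proj(S,tip).astype(int)-55;ut=proj(T,tip).astype(int)-55
f=lambda o,x:o+(np.array(x)+.5)/7-.5
pos=env.current_position();R=Ro.from_euler("xyz",env.current_tool_rot()).as_matrix()
def pt(L,d,e,zz):
    v=np.array([L-e,0,zz]);c,s=np.cos(d),np.sin(d);return pos+R@np.array([c*v[0]-s*v[2],0,s*v[0]+c*v[2]-.005])
obs=[(S,-.165,.003,f(us,(397,430))),(S,.035,0,f(us,(590,48))),(T,.035,0,f(ut,(222,326))),(T,-.165,.003,f(ut,(397,428)))]
for sel in([0],[0,1,2],[0,1,2,3]):
    r=least_squares(lambda a:np.concatenate([proj(o[0],pt(o[1],a[0],a[1],o[2]))-o[3] for o in [obs[i] for i in sel]]),[.2,0]);print(sel,r.x.round(4),r.fun.round(2))
```

```text
[0] [0.2067 0.02  ] [-0. -0.]
[0, 1, 2] [0.2047 0.0126] [ 1.05 -1.53  0.36  1.82 -0.74  1.64]
[0, 1, 2, 3] [0.2046 0.0142] [ 0.87 -1.18  0.1   2.29 -0.5   1.73 -2.07 -3.2 ]
```

Run:
```python
from h import *
import h
S=cams.read_camera("scene");T=cams.read_camera("top");tip=np.array([.546,.05,.12])
us=proj(S,tip).astype(int)-55;ut=proj(T,tip).astype(int)-55
f=lambda o,x:o+(np.array(x)+.5)/7-.5
# invert ellipse centre by fitting extremes
def fit(p,o,ext):
    A=np.arange(0,6.283,.02)
    def r(c):
        Q=np.array([proj(p,(c[0]+.078*np.cos(a),c[1]+.078*np.sin(a),.038)) for a in A]);Q=(Q-o+.5)*7-.5
        e=[]
        for k,v in ext.items(): e.append({'l':Q[:,0].min(),'r':Q[:,0].max(),'t':Q[:,1].min(),'b':Q[:,1].max()}[k]-v)
        return np.array(e)/7
    s=least_squares(r,[.546,.05]);return s.x,s.fun
print(fit(S,us,dict(l=140,r=607,t=340,b=738)));print(fit(T,ut,dict(l=163,r=627,b=675)))
settip(.205,.014);t=tipnow()[0];print("tip now",t)
```

```text
(array([0.54810819, 0.04869092]), array([-0.75793547,  0.75885323, -0.84919082,  0.68606494]))
(array([0.54785519, 0.05181123]), array([-0.99343992,  0.99319508, -0.02962244]))
tip now [0.54425018 0.05324711 0.10690372]
```

```bash
cat >> h.py <<'E'
def view(name):
    ims=[]
    for nm in("scene","top"):
        p=cams.read_camera(nm);t,R=tipnow();c=proj(p,(.54,.055,.03)).astype(int);r=60
        cr=cv2.resize(p["image"][c[1]-r:c[1]+r,c[0]-r:c[0]+r],(400,400),interpolation=cv2.INTER_CUBIC);S=400/120
        cr=np.clip(cr.astype(float)*1.8,0,255).astype(np.uint8)
        u=(proj(p,t)-c+r+.5)*S;cv2.circle(cr,(int(u[0]),int(u[1])),2,(0,255,255),-1);ims.append(cr)
    cv2.imwrite(name,np.hstack(ims)[:,:,::-1])
E
python3 - <<'E'
from h import *
import h
settip(.205,.014)
C=np.array([.548,.050])
a=stir(C,1.5,.045,.019,psi=2.2,th=1.55,rw=.020,rp=.022,lim=15)
view("pics/w.png");print(a)
E
```

```text
t 85.6 F [0.8, 0.9, 1.2, 0.5, 0.6, 0.5, 0.8, 1.1, 1.2, 1.0, 1.7, 0.9, 0.4, 1.0, 1.3, 0.8] gap 13.45
9.42477796076938
```

View pics/w.png

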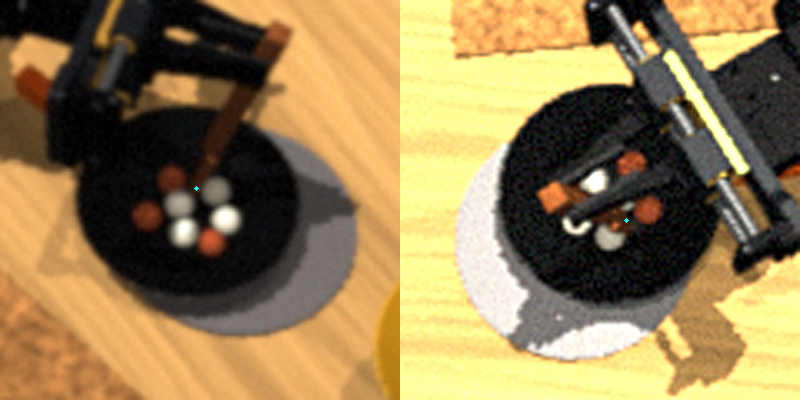

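Forces are now 2 N or less, and the blade end sits on the predicted tip. Now five full low turns.

Run:
```python
from h import *
import h
settip(.205,.014)
C=np.array([.548,.050]);a=9.42477796
a=stir(C,2.5,.019,.016,a0=a,psi=2.2,th=1.55,rw=.021,rp=.023,lim=15,rate=.09)
view("pics/x1.png")
a=stir(C,2.5,.016,.016,a0=a,psi=2.2,th=1.55,rw=.021,rp=.023,lim=15,rate=.09)
view("pics/x2.png");print(a)
```

```text
t 93.5 F [0.8, 0.8, 1.2, 0.6, 1.6, 1.0, 1.1, 1.6, 1.8, 1.3, 1.7, 5.5, 2.6, 3.1, 1.4, 1.7, 4.1, 5.7, 4.4, 2.4, 4.6, 2.4, 1.0, 1.9, 1.6, 3.1] gap 13.52
t 101.4 F [4.7, 3.5, 3.4, 1.7, 3.3, 2.6, 0.8, 2.3, 2.1, 1.0, 2.8, 1.6, 2.2, 4.2, 1.2, 2.1, 3.2, 2.0, 2.1, 2.9, 0.8, 2.1, 4.0, 2.1, 0.7, 3.3] gap 13.36
40.84070449589793
```

View pics/x1.png

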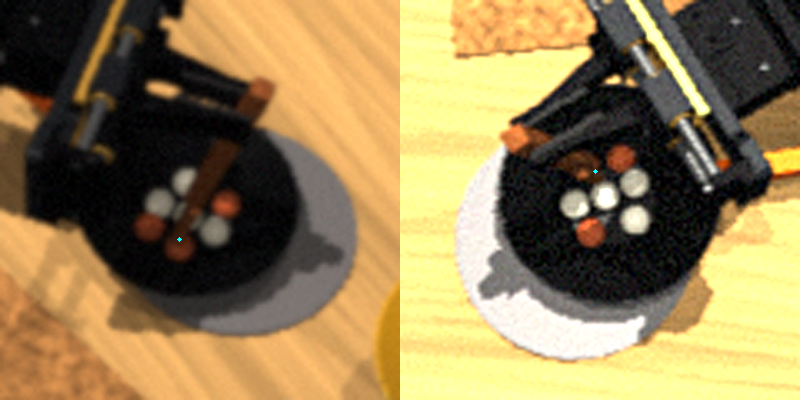

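View pics/x2.png

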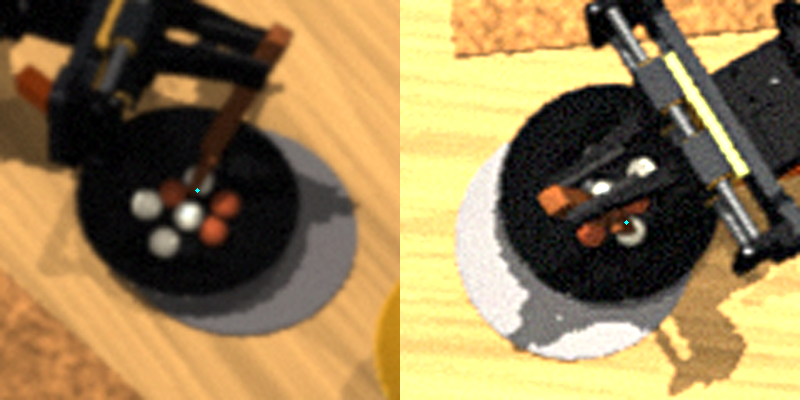

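Run:
```python
from h import *
import h
settip(.205,.014)
C=np.array([.548,.050]);a=40.84070449589793
a=stir(C,4.3,.018,.020,a0=a,psi=2.2,th=1.55,rw=.025,rp=.028,lim=14,rate=.1)
view("pics/x3.png");print(a)
x=env.current_position();env.movel([x[0],x[1],x[2]+.12],rate=.2)
print(env.current_t())
view("pics/x4.png")
```

```text
t 115.3 F [0.3, 0.5, 1.2, 1.1, 0.5, 0.4, 0.7, 1.1, 1.0, 1.5, 0.4, 0.9, 1.5, 0.2, 0.6, 1.5, 1.4, 0.4, 0.9, 1.2, 0.6, 1.4, 0.7, 0.8, 0.8, 0.5, 0.7, 0.7, 1.3, 1.1, 0.7, 1.2, 1.2, 1.8, 0.6, 0.7, 1.2, 0.4, 0.8, 0.5, 1.4, 0.7, 1.3, 1.3] gap 13.42
67.85840131677016
116.15
```

View pics/x3.png

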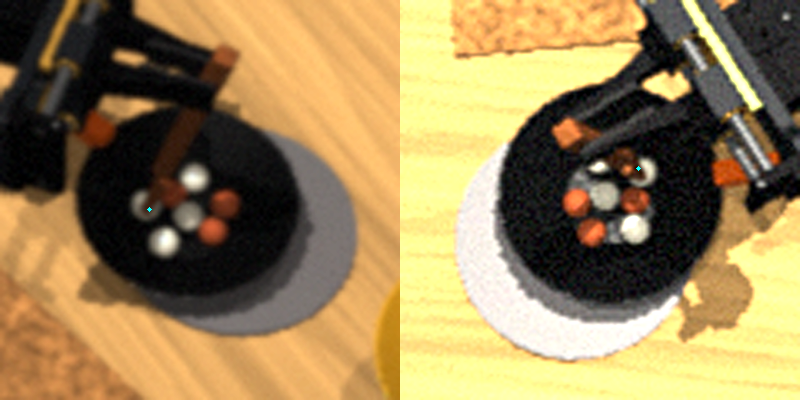

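View pics/x4.png

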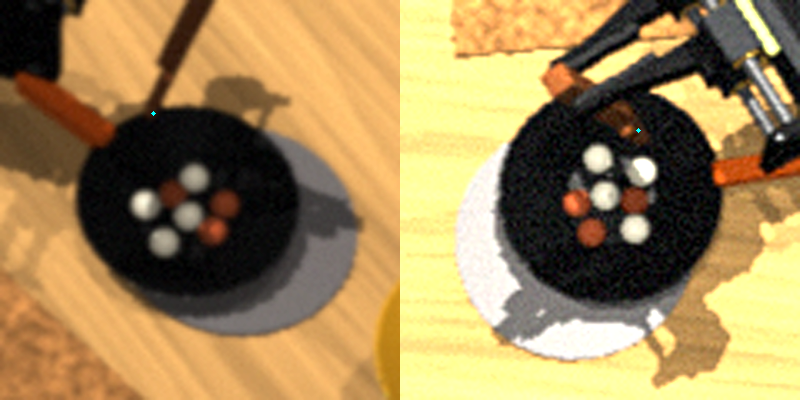

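Run:
```python
from h import *
T=cams.read_camera("top")
f=lambda x:(np.array(x)+.5)/4-.5+[240,110]
c=[onz(T,f(x),.004)[:2] for x in((107,297),(513,262),(526,373),(114,408))]
M=np.mean(c,0);d=(c[1]-c[0]+c[2]-c[3]);d/=np.linalg.norm(d);print(M,d,np.linalg.norm(c[1]-c[0]),np.linalg.norm(c[2]-c[1]))
ps=np.arctan2(-d[1],-d[0]);th=.205
g=np.array([*(M-.079*d),.0140]) # pivot on paddle axis
R=tiltR(ps,-th);tcp=g-R@np.array([0,0,-.005])
print(ps,tcp,env.ik(tcp,eul(R)))
env.move_to(tcp+[0,0,.12],eul(R));print(env.current_t(),env.current_q().round(2))
for nm in("scene","top"):
    p=cams.read_camera(nm);cv2.imwrite(f"pics/y_{nm}.png",cv2.resize(p["image"][100:340,180:500],None,fx=2,fy=2)[:,:,::-1])
```

```text
[0.69925321 0.05444177] [ 0.16793339 -0.98579834] 0.24840668109044017 0.07087764988033916
1.7395292421646262 [0.68581555 0.13332322 0.0091047 ] [ 0.26314897  0.84089564 -0.66447043  1.59993115  0.36862447  0.84428154
 -0.29677133]
117.2083 [ 0.31  0.72 -0.74  1.53  0.3   1.03 -0.28]
```

View pics/y_scene.png

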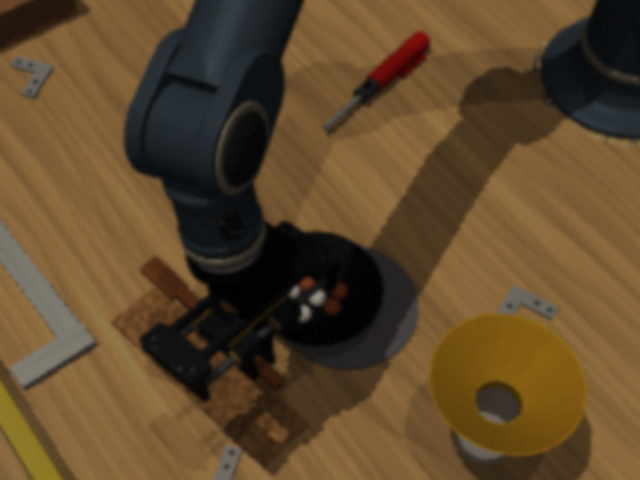

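Run:
```python
from h import *
d=np.array([.16793339,-.98579834]);M=np.array([.69925,.05444])
R=tiltR(np.arctan2(-d[1],-d[0]),-.205);tcp=np.array([*(M-.079*d),.0140])-R@np.array([0,0,-.005])
z=.1291
env.movel([tcp[0],tcp[1],tcp[2]+.012],rate=.15)
for k in range(6):
    env.movel([tcp[0],tcp[1],tcp[2]+.010-.002*k],rate=.05);F=env.current_ft_force();print(k,F.round(1))
    if F[2]>3: break
fingers.grip(.35,20)
x=env.current_position();env.movel([x[0],x[1],x[2]+.15],rate=.2)
env.move_to([.55,-.22,.3],[PI,0,.97]);print(env.current_t())
for nm in("scene","top"):
    p=cams.read_camera(nm);cv2.imwrite(f"pics/z_{nm}.png",cv2.resize(p["image"][100:340,180:500],None,fx=2,fy=2)[:,:,::-1])
orange();print(dscene())
```

```text
0 [-0.2 -0.3  0.2]
1 [ 0.1 -0.1 -1. ]
2 [ 0.3 -0.7 -0.7]
3 [ 0.1  1.  -0.3]
4 [0.  0.1 0.2]
5 [-0.6 -0.3 -0.3]
122.6917
top 290 inner [ 0.5629 -0.0194] outer [ 0.5824 -0.098 ] dir [-0.24   0.971]
scene 302 inner [ 0.5718 -0.0167] outer [ 0.5898 -0.0971] dir [-0.218  0.976]
(array([0.55577672, 0.05287151]), array([-0.22166792,  0.97512221]), np.int64(297))
```

View pics/z_scene.png

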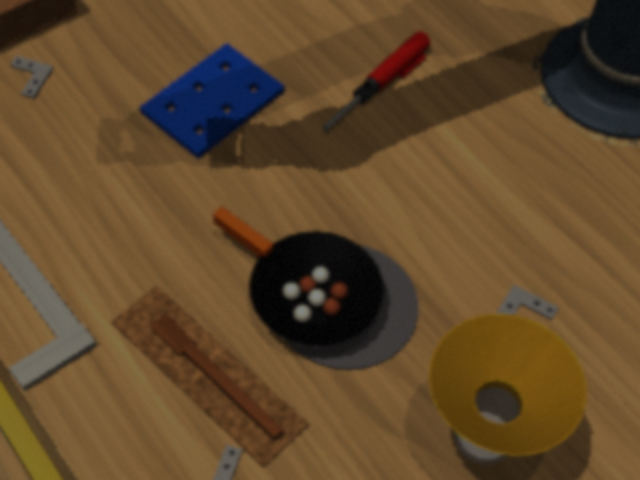

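View pics/z_top.png

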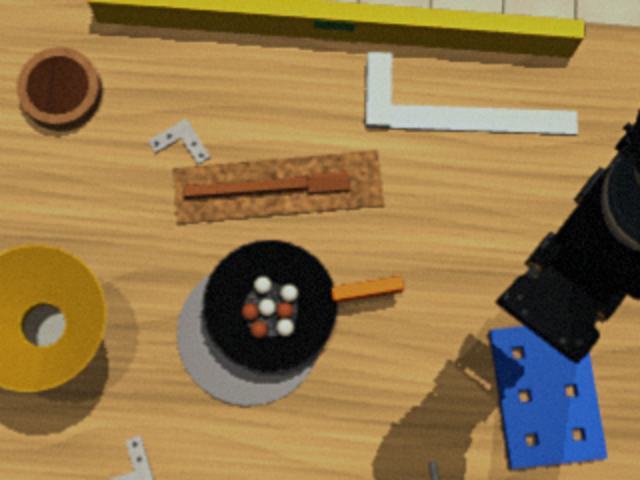

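```bash
cat >> h.py <<'E'
FUN=np.array([.4974,.2912])
def pourpose(psi,th,sg,lz,back=.025):
    R=tiltR(psi,sg*th); x=sg*np.array([np.cos(psi),np.sin(psi)])
    lip=np.array([*(FUN-back*x),lz]); return lip-R@np.array([sg*.176,0,-.019]),R
E
python3 - <<'E'
from h import *
for sg in(1,-1):
  for psi in np.arange(-3,3.2,.3):
    o=[]
    for th,lz in((0,.2),(.6,.17),(.9,.165),(1.2,.165)):
        t,R=pourpose(psi,th,sg,lz);o.append(env.ik(t,eul(R)))
    if all(q is not None for q in o):
        x=sg*np.array([np.cos(psi),np.sin(psi)]); print(sg,round(psi,1),"dir",x.round(2),o[0].round(2),o[1].round(2),o[3].round(2))
for ps in(1.805,-1.337): print(env.ik([.5696,-.0436,.018],[PI,0,ps]))
E
```

```text
1 -3.0 dir [-0.99 -0.14] [ 0.05  0.87 -1.04  1.28  0.74  1.38  0.76] [ 0.21  0.61 -1.17  1.75  1.23  0.94  0.27] [ 0.29  0.53 -1.37  2.19  2.05  1.17 -0.54]
1 -2.7 dir [-0.9  -0.43] [-0.02  0.93 -1.13  1.25  0.82  1.43  0.95] [ 0.24  0.65 -1.23  1.75  1.18  0.83  0.56] [ 0.36  0.37 -1.2   2.23  2.37  0.7  -0.72]
1 -2.4 dir [-0.74 -0.68] [-0.07  0.96 -1.2   1.25  0.88  1.47  1.14] [ 0.24  0.66 -1.25  1.75  1.04  0.72  0.91] [ 0.45  0.35 -1.14  2.22  3.04  0.42 -1.15]
1 -1.2 dir [ 0.36 -0.93] [-0.17  0.75 -1.18  1.62  0.72  1.27  2.03] [ 0.26  0.7  -1.31  1.75  0.2   0.86  2.54] [ 0.19  0.5  -0.62  1.84 -1.04  1.17 -2.56]
1 -0.9 dir [ 0.62 -0.78] [-0.14  0.64 -1.18  1.76  0.64  1.18  2.3 ] [-1.29  0.44  0.92  1.84 -0.94  1.38 -2.49] [-0.02  0.53 -0.38  1.73 -0.94  1.48 -2.49]
1 -0.6 dir [ 0.83 -0.56] [-1.81  0.45  1.12  1.98 -0.48  1.01 -2.63] [-1.02  0.35  0.53  1.83 -0.71  1.39 -2.39] [-0.08  0.6  -0.38  1.61 -0.77  1.7  -2.44]
1 -0.3 dir [ 0.96 -0.3 ] [-1.57  0.2   0.72  2.09 -0.16  0.91 -2.63] [-0.04  0.43 -0.74  1.77 -0.24  1.35 -2.56] [-0.14  0.66 -0.39  1.5  -0.6   1.89 -2.36]
1
[... 2600 characters left out ...]
0.94 -0.46] [ 0.48  0.76 -1.15  1.76 -0.59  1.08  0.3 ]
-1 2.4 dir [ 0.74 -0.68] [-0.23  0.48 -0.98  1.84  0.46  1.06 -0.55] [ 0.21  0.6  -1.17  1.76 -0.06  1.09 -0.02] [ 0.39  0.84 -1.16  1.64 -0.44  1.34  0.29]
-1 2.7 dir [ 0.9  -0.43] [-0.33  0.3  -0.75  1.97  0.25  0.96 -0.07] [ 0.22  0.61 -1.19  1.76 -0.03  1.26  0.2 ] [ 0.29  0.89 -1.14  1.52 -0.33  1.61  0.34]
-1 3.0 dir [ 0.99 -0.14] [ 0.08  0.32 -1.16  2.07  0.35  0.97  0.16] [ 0.2   0.59 -1.15  1.76  0.    1.42  0.47] [ 0.19  0.94 -1.15  1.43 -0.22  1.85  0.4 ]
[ 0.46245933  0.64396872 -0.61887243  1.92201688  0.53877134  0.74614668
 -0.23469821]
[-0.63529708  0.75519522  0.90977438  1.98581191 -0.82815696  0.82484796
 -2.15398248]
```

Run:
```python
from h import *
h=np.array([.232,-.973]);h/=np.linalg.norm(h)
C=np.array([.5468,.0505]);g=C+.092*h;ps=np.arctan2(-h[1],-h[0]);print(g,ps)
fingers.grip(.5)
env.move_to([*g,.15],[PI,0,ps])
w=cams.read_camera("wrist");im=w["image"].copy();n=np.array([-h[1],h[0]])
for l in(.072,.092,.154):
    for s in(-.008,.008):
        u=proj(w,(*(C+l*h+s*n),.048));cv2.circle(im,(int(round(u[0])),int(round(u[1]))),2,(0,255,0),-1)
for a in np.arange(0,6.28,.1):
    u=proj(w,(C[0]+.078*np.cos(a),C[1]+.078*np.sin(a),.038));cv2.circle(im,(int(round(u[0])),int(round(u[1]))),1,(0,255,0),-1)
cv2.imwrite("pics/aa.png",im[:,:,::-1]);print(env.current_t(),env.current_q().round(2));orange()
```

```text
[ 0.5681381  -0.03899126] 1.804863686784568
124.5 [ 0.57  0.48 -0.76  1.83  0.4   0.98 -0.13]
top 17 inner [0.533  0.0324] outer [0.5475 0.0288] dir [-0.971  0.238]
scene 291 inner [ 0.5716 -0.0177] outer [ 0.5904 -0.0962] dir [-0.233  0.972]
```

View pics/aa.png

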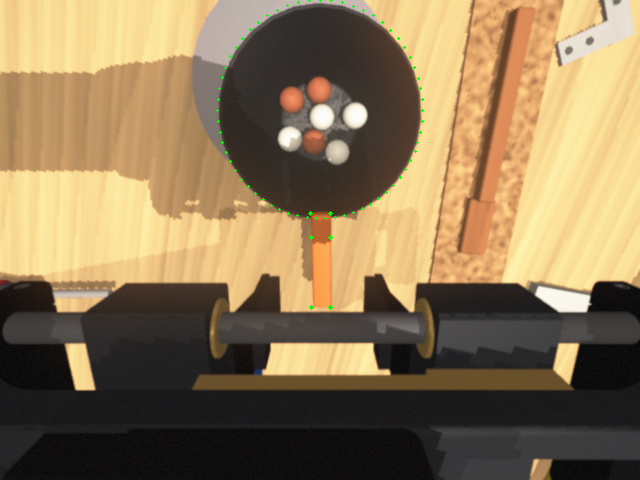

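The overlay fits the rim and handle exactly. Grasping the handle.

Run:
```python
from h import *
g=[.5681381,-.03899126];ps=1.804863686784568
env.movel([*g,.018],rate=.15);print(env.current_ft_force().round(1))
fingers.grip(0,60);print("gap",env.current_finger_gap()*87)
env.movel([*g,.10],rate=.1);print(env.current_ft_force().round(1),env.current_ft_torque().round(2),env.current_finger_gap()*87)
env.movel([*g,.25],rate=.15);print(env.current_t(),env.current_q().round(2))
p=cams.read_camera("scene");cv2.imwrite("pics/bb.png",p["image"][:,:,::-1])
w=cams.read_camera("wrist");cv2.imwrite("pics/bbw.png",w["image"][:,:,::-1])
```

```text
[ 0.2 -0.7  0.4]
gap 15.276179132895463
[-0.3 -0.5 -2.8] [-0.22 -0.16  0.  ] 15.143553568941323
128.3583 [ 0.62  0.38 -0.82  1.72  0.3   1.17 -0.04]
```

View pics/bb.png

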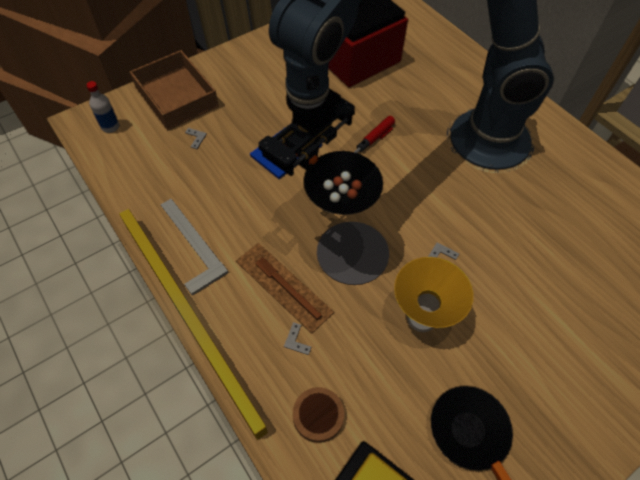

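View pics/bbw.png

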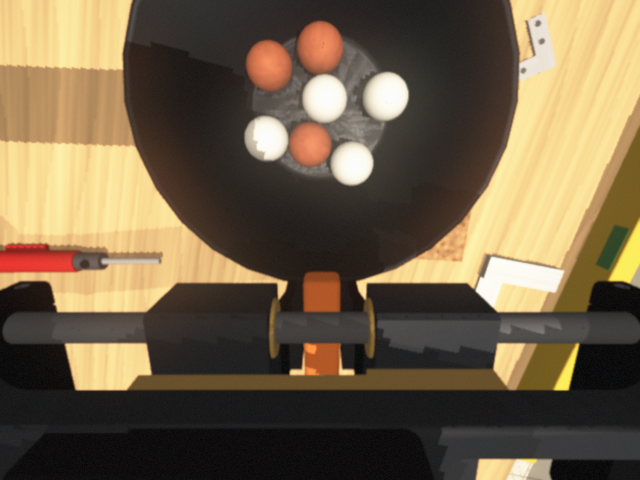

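```bash
cat >> h.py <<'E'
def pourpose(psi,th,lz,back=.025,L=.170):
    R=tiltR(psi,th); x=np.array([np.cos(psi),np.sin(psi)])
    return np.array([*(FUN-back*x),lz])-R@np.array([L,0,-.019]),R
E
python3 - <<'E'
from h import *
t,R=pourpose(2.5,0,.225);env.movel(t,eul(R),rate=.2);print(env.current_t(),env.current_q().round(2))
for th,lz in((.3,.20),(.55,.172)):
    t,R=pourpose(2.5,th,lz);env.movel(t,eul(R),rate=.1);print(env.current_t(),env.current_q().round(2),env.current_ft_force().round(1))
for nm in("scene","top"):
    p=cams.read_camera(nm);cv2.imwrite(f"pics/cc_{nm}.png",cv2.resize(p["image"][130:370,130:530] if nm=="top" else p["image"][130:370,240:560],None,fx=2,fy=2)[:,:,::-1])
E
```

```text
129.775 [ 0.25  0.65 -0.91  1.51  0.53  1.24  0.2 ]
130.225 [ 0.14  0.51 -0.83  1.64  0.73  1.15  0.01] [ 1.2 -0.4 -3.9]
130.625 [-0.01  0.45 -0.76  1.76  0.96  1.13 -0.24] [ 1.  -0.5 -3. ]
```

View pics/cc_scene.png

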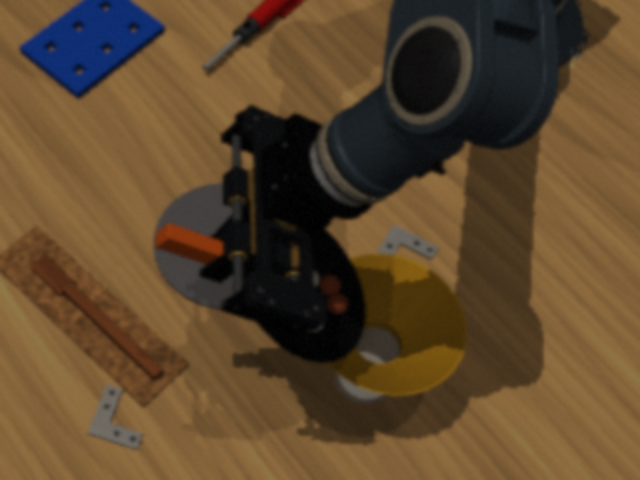

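View pics/cc_top.png

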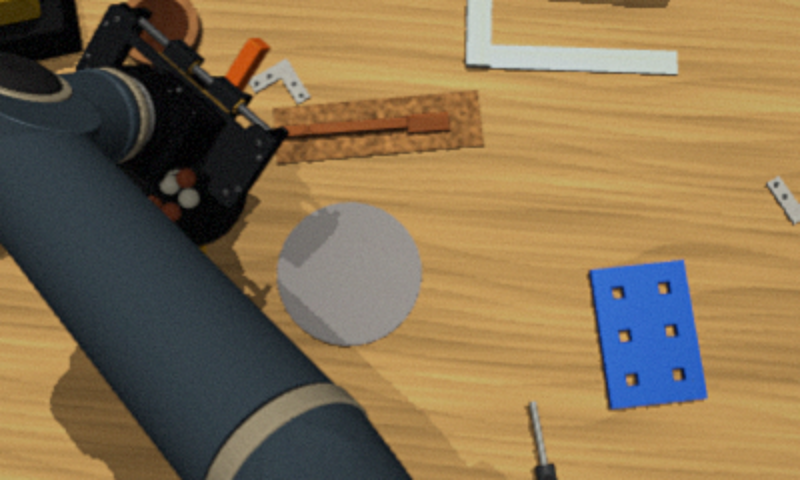

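Run:
```python
from h import *
for th in np.arange(.6,1.21,.1):
    t,R=pourpose(2.5,th,.168,back=.018);env.movel(t,eul(R),rate=.03);print(round(th,2),round(env.current_t(),1),env.current_ft_force().round(1),env.current_q().round(2)[5])
env.dwell(1)
for nm in("scene","top"):
    p=cams.read_camera(nm);cv2.imwrite(f"pics/dd_{nm}.png",cv2.resize(p["image"][130:370,130:530] if nm=="top" else p["image"][130:370,240:560],None,fx=2,fy=2)[:,:,::-1])
print(env.current_finger_gap()*87,env.current_t())
```

```text
0.6 131.3 [ 0.7 -0.3 -2.9] 1.15
0.7 132.0 [ 0.3  0.2 -2.8] 1.19
0.8 132.7 [-0.1  0.4 -1.5] 1.25
0.9 133.4 [ 0.5  0.3 -1.2] 1.32
1.0 134.1 [-0.1 -0.  -1.3] 1.4
1.1 134.8 [ 0.9  0.3 -2.4] 1.48
1.2 135.6 [-0.3 -0.8 -2.5] 1.58
15.277413326138293 136.6583
```

View pics/dd_scene.png

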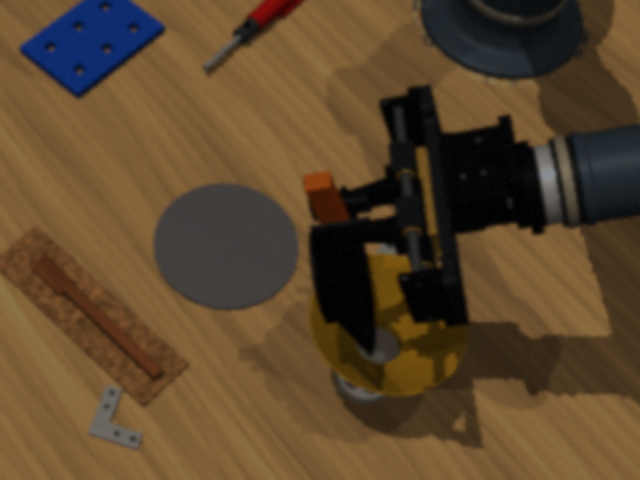

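View pics/dd_top.png

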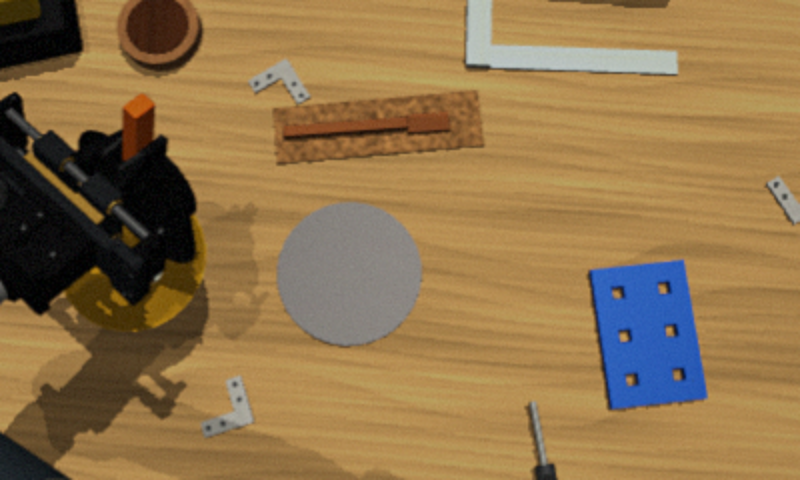

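Run:
```python
from h import *
p=cams.read_camera("top");H=hsv(p);m=largest(near(p,(H[...,1]<60)&(H[...,2]>60),(.5235,.07,.004),50));print("mat",circ(p,m,.004,.085),m.sum())
p=cams.read_camera("scene");H=hsv(p);m=largest(near(p,(H[...,1]<75)&(H[...,2]>40),(.5235,.07,.004),50));print("mat",circ(p,m,.004,.085),m.sum())
w=cams.read_camera("wrist");cv2.imwrite("pics/ee.png",w["image"][:,:,::-1])
for th,lz in((.9,.18),(.6,.19),(.3,.215),(0,.24)):
    t,R=pourpose(2.5,th,lz,back=.018 if th>.5 else .03);env.movel(t,eul(R),rate=.08)
t[0]+=.09;t[1]-=.10;t[2]+=.03
env.movel(t,rate=.2);print(env.current_t(),env.current_q().round(2))
w=cams.read_camera("wrist");cv2.imwrite("pics/ff.png",w["image"][:,:,::-1])
for nm in("scene","top"):
    p=cams.read_camera(nm);cv2.imwrite(f"pics/ff_{nm}.png",cv2.resize(p["image"][130:370,130:530] if nm=="top" else p["image"][130:370,240:560],None,fx=2,fy=2)[:,:,::-1])
```

```text
mat (array([0.51896658, 0.07317067]), np.float64(0.0015635191768670065)) 4040
mat (array([0.52129798, 0.07238192]), np.float64(0.002157981076349333)) 3506
140.15 [ 0.31  0.71 -0.84  1.25  0.52  1.39  0.43]
```

View pics/ff.png

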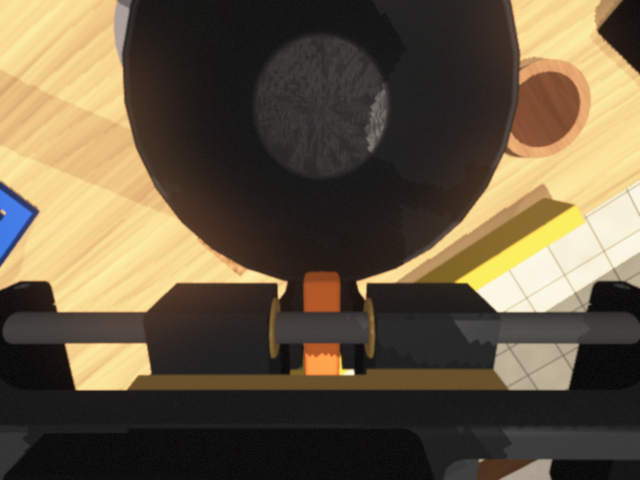

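View pics/ff_scene.png

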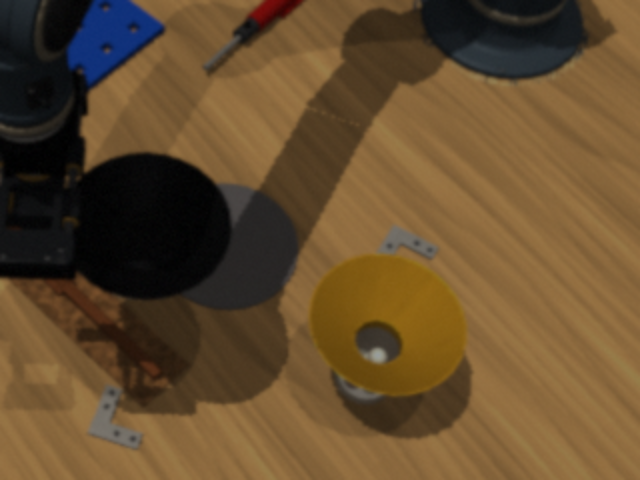

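View pics/ff_top.png

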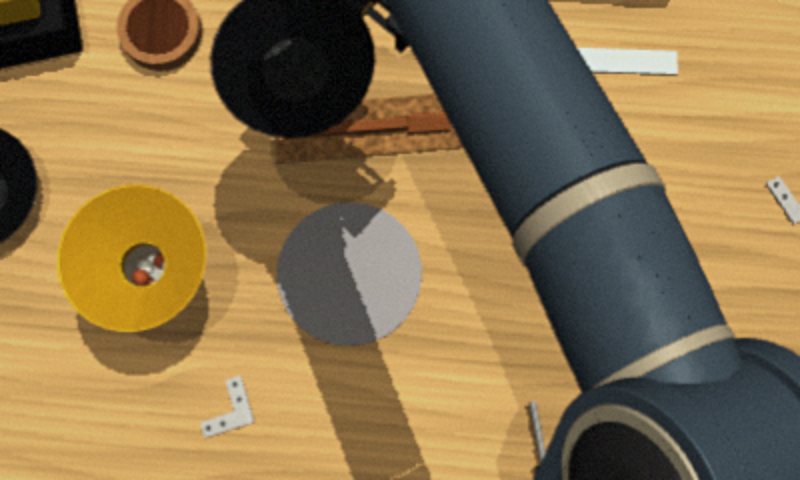

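The bowl is empty, the balls show in the jar through the spout at top (147,268), and nothing is on the table. Setting the bowl back on its mat.

Run:
```python
from h import *
M=np.array([.5215,.0715]);ps=1.65;x=np.array([np.cos(ps),np.sin(ps)]);g=M-.092*x
env.movel([*g,.20],[PI,0,ps],rate=.25)
env.movel([*g,.03],rate=.15);F0=env.current_ft_force();print(F0.round(1))
for z in np.arange(.026,.0155,-.002):
    env.movel([*g,z],rate=.04);F=env.current_ft_force();print(round(z,3),F.round(1))
    if F[2]-F0[2]>3: break
fingers.grip(.45,20);env.dwell(.3)
env.movel([*g,.2],rate=.2)
env.move_to([.5,-.25,.3],[PI,0,.97]);print(env.current_t())
for nm in("scene","top"):
    p=cams.read_camera(nm);cv2.imwrite(f"pics/gg_{nm}.png",p["image"][:,:,::-1])
```

```text
[-0.2 -0.2 -3.1]
0.026 [ 0.4  0.4 -2.3]
0.024 [-0.1 -0.1 -1.9]
0.022 [-0.8 -0.3 -2.6]
0.02 [-0.4 -0.2 -2. ]
0.018 [-0.4 -0.6  0.8]
147.0333
```

View pics/gg_scene.png

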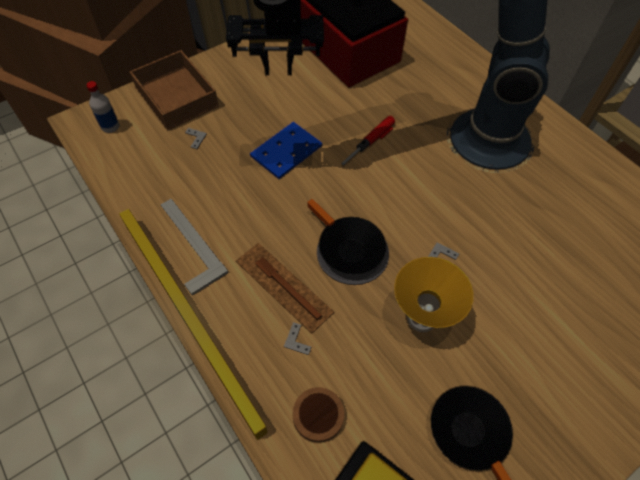

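View pics/gg_top.png

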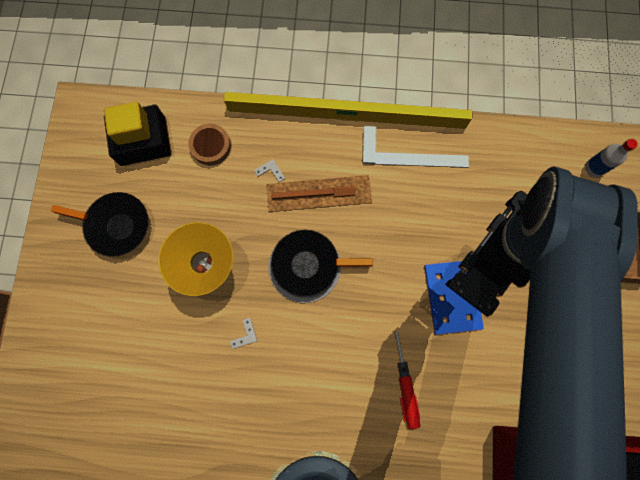

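Run:
```python
from h import *
ims=[]
for nm in("scene","top"):
    p=cams.read_camera(nm);c=proj(p,(*FUN,.1)).astype(int);r=45;ims.append(cv2.resize(np.clip(p["image"][c[1]-r:c[1]+r,c[0]-r:c[0]+r].astype(float)*1.7,0,255).astype(np.uint8),(400,400),interpolation=cv2.INTER_CUBIC))
cv2.imwrite("pics/hh.png",np.hstack(ims)[:,:,::-1])
a=cv2.imread("pics/a_top.png").astype(int);b=p["image"][:,:,::-1].astype(int);d=abs(a-b).max(2)>60
for n,(x,y,w,h) in dict(square=(355,120,120,50),ratchet=(390,325,35,45),br1=(510,215,20,30),br2=(225,312,40,42),br3=(250,155,38,30)).items(): print(n,d[y:y+h,x:x+w].sum())
```

```text
square 0
ratchet 274
br1 582
br2 0
br3 0
```

View pics/hh.png

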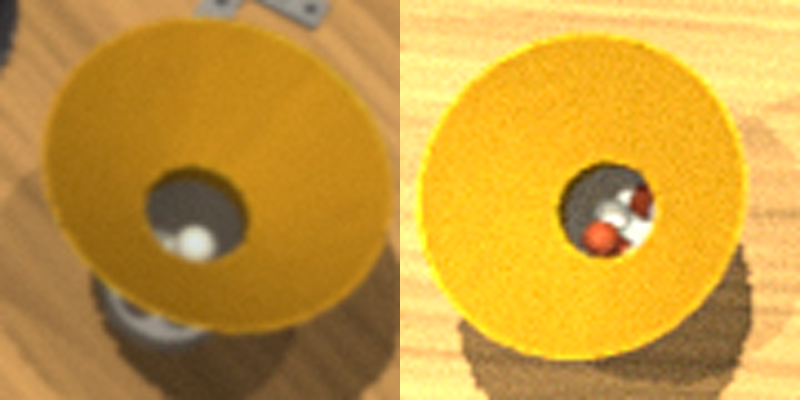

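Run:
```python
from h import *
a=cv2.imread("pics/a_scene.png").astype(int);b=cams.read_camera("scene")["image"][:,:,::-1].astype(int);d=abs(a-b).max(2)>50
print("br1",d[128:152,182:212].sum(),"ratchet",d[112:168,340:400].sum())
print(env.sign_off(),env.current_t())
```

```text
br1 0 ratchet 664
the job is handed in; nothing more can be done
the job is handed in; nothing more can be done
```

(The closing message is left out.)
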